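Fetch the reference block from behind the anvils

TASK

The flat round reference block lies at the back of the wooden rack, hemmed in by three steel anvils. First move all three anvils out of the rack, standing upright on the grey felt mat, then lay the block on the middle of the round elevating table, and after that stand each anvil back in the rack exactly where it stood at the start. Tip nothing over, and leave the oil bottle, the brush and the magnifier where they are.

Things in the scene. Friction and masses are not known exactly. Their poses are not given: they have to be found in the camera images.
- flat_center (a point): Flat anvil: plain upright steel cylinder, 48 mm across, 52 mm high, flat top, about 0.7 kg; in the rack, grip it high, above the block and the lip. The point is its centre, 26 mm above its underside; z is up. At the start it stands on one of the rack's three outer seats.
- vee_center (a point): Grooved anvil: upright steel cylinder, 44 mm across up to 52 mm above its underside, topped by a 34 mm square head with a V groove (18 mm wide, 9 mm deep), 66 mm high in all, about 0.7 kg; grip the cylinder, high. The point is its centre, 33 mm above its underside; z is up, the groove runs along y. At the start it stands on one of the rack's three outer seats.
- spot_center (a point): Pointed anvil: steel foot 48 mm across and 10 mm high, a cone from there to 16 mm, then a round neck 24 mm across up to 68 mm, tapering to a 12 mm nose at 80 mm, about 0.5 kg. The point is its centre on the neck, 40 mm above its underside; z is up. At the start it stands on one of the rack's three outer seats.
- block_center (a point): Reference block: flat bright metal disc, 60 mm across, 16 mm thick, with a few small dents on top, about 0.35 kg. The point is its centre, 8 mm above its underside. It lies on the rack's back middle seat, 6 to 8 mm from the anvils around it and 8 mm from the rack's back lip.
- rack: Wooden rack, fixed, 146 (x) by 210 mm (y). Origin: centre of its underside; floor 6 mm above. A lip rises 14 mm above the floor at the back (inner face x = +66 mm) and the sides (inner faces y = +-96 mm); front (-x) open. Flat dark circles mark seats: block (+28, 0); anvils left (+28, +60), right (+28, -60), front (-32, 0) mm; each thing starts within 2 mm of a seat, any anvil on any of the three.
- pad: Grey felt parking mat, fixed, 200 mm (x) by 220 mm (y), 3 mm thick; the origin is the centre of its underside. It lies to one side of the rack, left or right.
- stand_top (a point): Elevating table, fixed: a grey round steel plate 100 mm across, its top 60 mm above the bench, on a short screw with a black handwheel (144 mm across, 20 to 42 mm above the bench) beneath. The point is the centre of the plate's top face; z is up. It stands on the side of the rack opposite the mat.
- oil: Bystander: amber oil bottle, 38 mm across, 95 mm high, standing beyond the rack to the left; origin at its underside. Leave alone.
- brush: Bystander: a hand brush lying flat beyond the rack to the right. Leave alone.
- loupe: Bystander: small black magnifier, 38 mm across, 32 mm high, standing beyond the back of the rack; origin at its underside. Leave alone.
There are look-alikes about, which are no part of the job. Leave any green or yellow look-alike of the part that bears flat_center alone.

How it is judged (in metres and radians):
On the way, in this order (a step that is already met when the one before it is completed fails the run):
1. all three anvils stand released on the mat, the block still in its seat (x of flat_center in the frame of pad between -0.1 and 0.1 m and y of flat_center in the frame of pad between -0.11 and 0.11 m and height (world z) of flat_center below 0.034 m and angle between each of flat_center, vee_center, spot_center's own z axis and vertical below 0.15 rad and contact force between the fingers and flat below 0.3 N and linear speed of each of flat, vee, spot below 0.03 m/s and x of vee_center in the frame of pad between -0.1 and 0.1 m and y of vee_center in the frame of pad between -0.11 and 0.11 m and height (world z) of vee_center below 0.041 m and contact force between the fingers and vee below 0.3 N and x of spot_center in the frame of pad between -0.1 and 0.1 m and y of spot_center in the frame of pad between -0.11 and 0.11 m and height (world z) of spot_center below 0.048 m and contact force between the fingers and spot below 0.3 N and distance of block_center from where it was at the start of the episode below 0.03 m), for 0.2 s.
2. the block lies released on the middle of the elevating table, the anvils still on the mat (horizontal distance between block_center and stand_top below 0.015 m and z of block_center in the frame of stand_top between 0.004 and 0.013 m and angle between block_center's own z axis and vertical below 0.12 rad and contact force between the fingers and block below 0.3 N and linear speed of block below 0.03 m/s and x of flat_center in the frame of pad between -0.1 and 0.1 m and y of flat_center in the frame of pad between -0.11 and 0.11 m and height (world z) of flat_center below 0.034 m and angle between each of flat_center, vee_center, spot_center's own z axis and vertical below 0.15 rad and x of vee_center in the frame of pad between -0.1 and 0.1 m and y of vee_center in the frame of pad between -0.11 and 0.11 m and height (world z) of vee_center below 0.041 m and x of spot_center in the frame of pad between -0.1 and 0.1 m and y of spot_center in the frame of pad between -0.11 and 0.11 m and height (world z) of spot_center below 0.048 m), for 0.2 s.
At the end, for the whole second after the job is handed in: The block lies flat on the elevating table, its centre within 15 mm of the table's centre, and each anvil stands upright within 15 mm of where it stood at the start; all is released and at rest (horizontal distance between block_center and stand_top below 0.015 m and z of block_center in the frame of stand_top between 0.004 and 0.013 m and angle between each of block_center, flat_center, vee_center, spot_center's own z axis and vertical below 0.12 rad and contact force between the fingers and block below 0.3 N and linear speed of each of block, flat, vee, spot below 0.03 m/s and distance of each of flat_center, vee_center, spot_center from where it was at the start of the episode below 0.015 m and contact force between the fingers and flat below 0.3 N and contact force between the fingers and vee below 0.3 N and contact force between the fingers and spot below 0.3 N); the robot touches nothing.
It fails at once if an anvil or the block is tipped over (angle between any of flat_center, vee_center, spot_center, block_center's own z axis and vertical above 0.7 rad).
It fails at once if the oil bottle is disturbed (moved more than 25 mm) (distance of oil from where it was at the start of the episode above 0.025 m).
It fails at once if the brush is disturbed (moved more than 25 mm) (distance of brush from where it was at the start of the episode above 0.025 m).
It fails at once if the magnifier is disturbed (moved more than 25 mm) (distance of loupe from where it was at the start of the episode above 0.025 m).
It also fails if it takes over 134 s, if anything falls off the work surface, if the arm or the gripper's body presses on something with over 40 N, if the wrist force passes 120 N, or if a joint passes its speed limit or range.

ROBOT

A 6-joint arm with a two-finger parallel gripper is mounted at the origin on the work surface. World frame = base frame: x ahead of the robot, y to its left, z up, the work surface at z = 0. Lengths are in mm, angles in rad, forces in N, time in s.
With the tool pointing down it reaches from about 275 to 725 mm from the base axis. Payload 15.9 kg.
Tool frame: the origin (TCP) lies on the centre line of the jaws, within the pads' length; the fingertips stand 17 mm ahead of it and the grasp point (between the pads) lies 2 mm behind it; z points along the fingers, y is the direction in which the jaws open and shut (so a half turn about z gives the same grasp; the last joint's range is limited). The gripper opens to 85 mm and grips with 20 to 120 N. Pads are 22 mm wide; open, the fingers measure 114 mm over their backs; the gripper's body (76 mm by 85 mm) begins 54 mm behind the grasp point. The pads swing forward as they close: fully open they stand 13 mm farther back than shut.
Start: joints at [-1.116, 0.213, -0.034, 1.323, 0, 1.571], TCP at [219.633, -449.162, 248.306] pointing down, gripper open.
Joint ranges: [-2.98, 2.98], [-0.74, 1.72], [-1.14, 1.35], [-2.1, 2.04], [-1.57, 1.44], [-3.14, 3.14]. Speed limits (rad/s): [1.89, 1.89, 2.39, 2.57, 3.14, 3.14].

INTERFACE

Orientations are given as a unit quaternion [w, x, y, z].
In Python, from plant import env gives the robot as it stands. The module is installed in compiled form; this text tells all that it offers.
- The arm moves only by the tool drive_tool, never from a script. Its argument "series" is a list of rows, each an object with "xyz": the shift along the world's x, y, z in units of 0.025 m (1.0 is 0.025 m), a list of three; "yaw": the turn about the world's z in units of 45 degrees (1.0 is 45 degrees). In form: [{"xyz": [x, y, z], "yaw": yaw}, ...]. A call has 1 to 8 rows; each row shifts and turns the commanded pose from where the row before left it; what a row does not reach is not made up. A row lasts 1/10 s, in which the tool goes at most 50 mm and 8.59 degrees, less where a joint would pass 70% of its speed; a pose out of reach is approached as far as the arm can. A call with a number of a shift or a turn outside -1 to 1 is refused whole. A call with a gripper value outside its range is refused whole. "claw" is the gripper's target within -1 to 1 (shut at 1, half-way at 0, fully open at -1), set as the call begins (left out, the last holds). The fingers move at their own pace and stop on an object; "grip_force" is the grip in N (left out, the last holds). Time passes only in rows, so rows that do not move let the fingers close. It gives the time, the measured TCP pose, the force and the opening at its end, in the units of the state.
- env.observe(): the state, without advancing time (a new reading comes with each control period).
- env.snapshot(name): name is "side" or "top" or "wrist"; returns (picture, depth): 400x640x3 uint8, red, green, blue; 400x640 float32, mm along the optical axis (not along the pixel's ray), 0 where there is no reading.
- env.camera_info(name): a dict with "fx", "fy", "cx", "cy" (pixels), "k1" (the pictures are not rectified: a ray, as slopes to the right and down, at radius r is drawn at 1 + k1 r^2 times it, then the intrinsics apply), "pose" (4x4, takes a point from camera to world coordinates). Camera axes: x right, y up, looking along -z (the intrinsics and any distortion apply to the point x, -y, -z); pixel columns grow to the right and rows downward; lengths in mm; the calibration is good to about 2 mm. A picture is of the moment at which its call begins: read the wrist's pose just before it. camera_info takes no time and is no camera call; for the wrist camera it gives the pose at the moment of the call.
- env.finish_job(): hands the job in, once; it reports no verdict.
Trained networks look in the newest picture that a camera, given by its name, has taken for a name from the list of things; names that differ only in an ending like _2 or _b are one class to them, and where a whole thing is asked for, a point or a joint stands for the part that bears it (a point fixed in the world has none). Each returns a list of dicts, best first, with "score" (0 to 1); they miss things now and then, are a little off and sometimes report something else, mostly with a low value. They report only what shows in the picture. A call takes as long as a camera call. They do not tell look-alikes from the thing itself.
- env.search_frame(thing, camera): "at" ([column, row] in pixels, amid what is visible of it).
The state is a dict: "t": time; "qpos": joint angles; "qd": joint speeds; "joint_efforts": joint torques, N m; "tool_pos": TCP position; "orientation": TCP orientation; "wrist_force": force on the tool from outside, world axes, zero at the start; "torque": the same for the moment, N m; "opening": finger opening in mm.
Only numpy, scipy, OpenCV 4.12 (cv2) and the standard library are available. Lean on these libraries where they do the work, as an engineer would, in place of code of your own. Each camera call takes 0.05 s, during which the arm holds its last target. There are 200 camera calls.

## Working session

There is one attempt and no reset: what is moved stays moved. The work goes in short steps, Python scripts to look and compute and a tool call to move; the robot and the scene stay as the last step left them, time stands still between calls to the robot, and variables do not carry over. Pictures are saved under pics/ and viewed, about 12 in all and at most 16, crops included, and the job is handed in when it is done.

Besides the shell and the picture viewer there is one more tool, called by a JSON object that holds its "fn" and its "kwargs". drive_tool: Moves the arm, as the interface text tells. Shifts and turns lie within -1 to 1; 1 stands for 0.025 m of shift or 45 degrees of turn. Its arguments: {"type":"object","properties":{"series":{"type":"array"},"claw":{"type":"number"},"grip_force":{"type":"number"}},"required":["series"]}

```bash
mkdir -p pics
cat > h.py <<'E'
import numpy as np, cv2
from plant import env
def px2w(cam,info,u,v,d=None,z=None):
    x=(u-info['cx'])/info['fx'];y=(v-info['cy'])/info['fy']
    xd,yd=x,y
    for _ in range(20):
        f=1+info['k1']*(x*x+y*y);x,y=xd/f,yd/f
    P=np.array(info['pose']);ray=P[:3,:3]@np.array([x,-y,-1.]);o=P[:3,3]
    if z is not None: d=(z-o[2])/ray[2]
    return o+ray*d
def w2px(info,p):
    P=np.array(info['pose']);c=P[:3,:3].T@(np.array(p,float)-P[:3,3])
    x,y=c[0]/-c[2],-c[1]/-c[2];f=1+info['k1']*(x*x+y*y)
    return np.array([info['fx']*x*f+info['cx'],info['fy']*y*f+info['cy']])
def cloud(info,depth):
    h,w=depth.shape;v,u=np.mgrid[:h,:w].astype(float)
    K=np.array([[info['fx'],0,info['cx']],[0,info['fy'],info['cy']],[0,0,1]])
    xd=(u-info['cx'])/info['fx'];yd=(v-info['cy'])/info['fy'];x,y=xd.copy(),yd.copy()
    for _ in range(20):
        f=1+info['k1']*(x*x+y*y);x,y=xd/f,yd/f
    P=np.array(info['pose']);c=np.stack([x,-y,-np.ones_like(x)],-1)*depth[...,None]
    W=c@P[:3,:3].T+P[:3,3];W[depth<=0]=np.nan
    return W
def save(n,p): cv2.imwrite('pics/'+n,p[...,::-1])
E
python3 - <<'E'
from h import *
np.set_printoptions(precision=1,suppress=True)
for c in ['top','side']:
    p,d=env.snapshot(c);i=env.camera_info(c);save(c+'0.png',p)
    np.savez(c+'0.npz',p=p,d=d)
    print(c,{k:v for k,v in i.items() if k!='pose'},np.array(i['pose'])[:3,3])
    for t in ['flat_center','vee_center','spot_center','block_center','rack','pad','stand_top','oil','brush','loupe']:
        print(t,[(round(r['score'],2),np.round(r['at']).astype(int).tolist(),px2w(c,i,*r['at'],d=d[int(r['at'][1]),int(r['at'][0])]).round(0).tolist()) for r in env.search_frame(t,c)][:4])
print(env.observe())
E
```

```text
top {'fx': 439.34528589331336, 'fy': 439.34528589331336, 'cx': 320.92337540612465, 'cy': 195.3321528144289, 'k1': -0.0749876323326662} [ 374.2  -12.1 1181.9]
flat_center [(0.79, [383, 257], [385.0, -144.0, 53.0]), (0.72, [316, 253], [396.0, 27.0, 51.0]), (0.71, [328, 210], [506.0, -5.0, 63.0]), (0.68, [356, 256], [387.0, -75.0, 54.0])]
vee_center [(0.53, [348, 184], [571.0, -56.0, 67.0])]
spot_center [(0.65, [306, 193], [549.0, 53.0, 62.0]), (0.35, [198, 238], [434.0, 330.0, 62.0])]
block_center [(0.7, [325, 187], [572.0, 3.0, 25.0])]
rack [(0.86, [322, 200], [541.0, 12.0, 3.0])]
pad [(0.76, [451, 236], [439.0, -334.0, -2.0])]
stand_top [(0.82, [197, 238], [436.0, 333.0, 60.0]), (0.18, [312, 136], [712.0, 37.0, 32.0])]
oil []
brush [(0.75, [444, 147], [682.0, -323.0, 18.0]), (0.62, [450, 237], [437.0, -329.0, 6.0])]
loupe [(0.62, [312, 134], [717.0, 38.0, 31.0])]
side {'fx': 369.86941712645546, 'fy': 369.86941712645546, 'cx': 319.40677114984277, 'cy': 200.74107017831875, 'k1': -0.00438000129908668} [451.  674.1 617.7]
flat_center [(0.96, [380, 225], [397.0, 41.0, 53.0]), (0.76, [333,
[... 283 characters left out ...]
66, [322, 233], [529.0, 32.0, 6.0])]
pad [(0.81, [365, 157], [440.0, -325.0, 4.0]), (0.33, [283, 149], [698.0, -314.0, 22.0])]
stand_top [(0.89, [356, 348], [436.0, 351.0, 61.0])]
oil [(0.69, [210, 303], [698.0, 301.0, 66.0])]
brush [(0.76, [280, 148], [707.0, -318.0, 22.0])]
loupe [(0.46, [243, 220], [718.0, 43.0, 35.0])]
{'t': 1.1, 'qpos': array([-1.1,  0.2, -0. ,  1.3,  0. ,  1.6]), 'qd': array([ 0., -0.,  0., -0., -0., -0.]), 'joint_efforts': array([  0. , -68.6,  48.7,   0. ,   0. ,  -0. ]), 'tool_pos': array([ 219.6, -449.2,  248.3]), 'orientation': array([-0. ,  1. ,  0.2,  0. ]), 'wrist_force': array([ 0.7, -0.7,  0.2]), 'torque': array([ 0.,  0., -0.]), 'opening': 85.55760068553683}
```

View pics/top0.png

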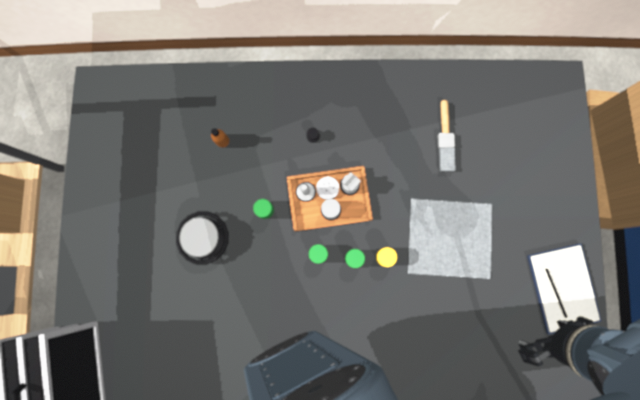

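View pics/side0.png

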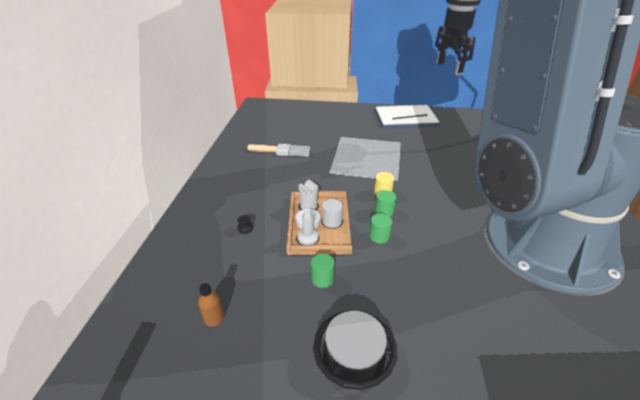

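Top view: the rack holds pointed anvil on the left (306,192), grooved on the right (350,183), flat at the front (331,209), and block at (327,187). The mat is on the right and the table on the left. Candidates for flat_center: steel at (331,209), chosen; green at (263,208), (318,254), (355,258) and yellow at (387,257), all rejected by colour. Next I'll work out the rack, pad and table geometry and the wrist camera's mount.

Run:
```python
from h import *
from scipy.spatial.transform import Rotation as R
np.set_printoptions(precision=1,suppress=True)
i=env.camera_info('top');a=np.load('top0.npz');W=cloud(i,a['d']);hsv=cv2.cvtColor(a['p'],cv2.COLOR_RGB2HSV)
crop=np.zeros(a['d'].shape,bool);crop[160:238,280:380]=1
m=crop&(hsv[...,0]>5)&(hsv[...,0]<20)&(hsv[...,1]>100)&(hsv[...,2]>80)&np.isfinite(W[...,0])
P=W[m];print('rack',m.sum(),cv2.minAreaRect(P[:,:2].astype(np.float32)))
m=np.zeros_like(m);m[195:285,405:495]=1;m&=(hsv[...,2]>120)&(hsv[...,1]<60)&np.isfinite(W[...,0])
print('pad',cv2.minAreaRect(W[m][:,:2].astype(np.float32)),np.nanmedian(W[m][:,2]))
x=W[205:270,165:235].reshape(-1,3);x=x[(x[:,2]>54)&(x[:,2]<68)];print('table',cv2.minEnclosingCircle(x[:,:2].astype(np.float32)),np.median(x[:,2]))
x=W[160:235,285:375].reshape(-1,3)
s=env.observe();M=R.from_quat(np.roll(s['orientation'],-1)).as_matrix();print(M,s['qpos'])
iw=env.camera_info('wrist');print({k:v for k,v in iw.items() if k!='pose'});Pw=np.array(iw['pose']);print('cam in tool',M.T@(Pw[:3,3]-s['tool_pos']),M.T@Pw[:3,:3])
```

```text
rack 2938 ((545.43994140625, -5.6837615966796875), (154.24082946777344, 218.04481506347656), 7.923010349273682)
pad ((434.4839172363281, -331.81646728515625), (227.65899658203125, 207.15602111816406), 86.03408813476562) 3.708286575152215
table ((438.3123474121094, 329.78094482421875), 50.26228713989258) 61.17832144293607
[[ 0.9  0.4  0. ]
 [ 0.4 -0.9  0. ]
 [ 0.  -0.  -1. ]] [-1.1  0.2 -0.   1.3  0.   1.6]
{'fx': 276.4306854080427, 'fy': 276.4306854080427, 'cx': 318.1143965117046, 'cy': 201.83621135698965, 'k1': -0.0418279378312285}
cam in tool [  82.5   -1.  -125.8] [[ 0.   0.9  0.3]
 [ 1.   0.  -0. ]
 [-0.   0.3 -0.9]]
```

{"fn": "drive_tool", "kwargs": {"series": [{"xyz": [0.74, 0.99, 0.1], "yaw": 0.089}, {"xyz": [0.74, 0.99, 0.1], "yaw": 0.089}, {"xyz": [0.74, 0.99, 0.1], "yaw": 0.089}, {"xyz": [0.74, 0.99, 0.1], "yaw": 0.089}, {"xyz": [0.74, 0.99, 0.1], "yaw": 0.089}, {"xyz": [0.74, 0.99, 0.1], "yaw": 0.089}], "claw": -1}}

```text
t: 1.7
tool_pos: [331.2, -299.6, 263.5]
orientation: [0.0, 0.905, 0.425, 0.0]
wrist_force: [0.2, -0.6, 0.2]
opening: 85.2
```

{"fn": "drive_tool", "kwargs": {"series": [{"xyz": [0.74, 0.99, 0], "yaw": 0.089}, {"xyz": [0.74, 0.99, 0], "yaw": 0.089}, {"xyz": [0.74, 0.99, 0], "yaw": 0.089}, {"xyz": [0.74, 0.99, 0], "yaw": 0.089}, {"xyz": [0.74, 0.99, 0], "yaw": 0.089}, {"xyz": [0.74, 0.99, 0], "yaw": 0.089}]}}

```text
t: 2.3
tool_pos: [442.3, -151.0, 263.4]
orientation: [0.0, 0.797, 0.604, 0.0]
wrist_force: [0.9, -0.7, 0.3]
opening: 85.7
```

{"fn": "drive_tool", "kwargs": {"series": [{"xyz": [0.74, 0.99, 0], "yaw": 0.089}, {"xyz": [0.74, 0.99, 0], "yaw": 0.089}, {"xyz": [0.74, 0.99, 0], "yaw": 0.089}, {"xyz": [0.74, 0.99, 0], "yaw": 0.089}, {"xyz": [0.74, 0.99, 0], "yaw": 0.089}, {"xyz": [0.74, 0.99, 0], "yaw": 0.089}, {"xyz": [0, 0, 0], "yaw": 0}, {"xyz": [0, 0, 0], "yaw": 0}]}}

```text
t: 3.1
tool_pos: [552.7, -3.3, 263.0]
orientation: [-0.0, 0.655, 0.756, -0.0]
wrist_force: [0.1, -0.9, 0.8]
opening: 85.2
```

```bash
cat >> h.py <<'E'
def psi():
    q=env.observe()['orientation'];return np.degrees(2*np.arctan2(q[2],q[1]))
E
python3 - <<'E'
from h import *
np.set_printoptions(precision=2,suppress=True)
s=env.observe();i=env.camera_info('wrist');p,d=env.snapshot('wrist');save('w1.png',p);np.savez('w1.npz',p=p,d=d,pose=i['pose'])
print(s['t'],s['tool_pos'],psi(),s['qpos'])
for t in ['flat_center','vee_center','spot_center','block_center','rack']:
    print(t,[(round(r['score'],2),np.round(r['at']).astype(int).tolist(),px2w(0,i,*r['at'],d=d[int(r['at'][1]),int(r['at'][0])]).round(0).tolist()) for r in env.search_frame(t,'wrist')][:4])
E
```

```text
3.1 [552.66  -3.33 262.99] 98.11802953060771 [-0.01  0.32  0.15  1.4  -0.    1.42]
flat_center [(0.97, [289, 173], [517.0, 1.0, 59.0]), (0.88, [198, 140], [402.0, 23.0, 52.0]), (0.84, [306, 24], [516.0, 164.0, 52.0]), (0.83, [193, 205], [396.0, -60.0, 52.0])]
vee_center [(0.69, [330, 223], [576.0, -54.0, 66.0])]
spot_center [(0.78, [332, 127], [559.0, 63.0, 82.0])]
block_center [(0.66, [330, 172], [569.0, 2.0, 22.0])]
rack [(0.82, [305, 148], [531.0, 27.0, 7.0])]
```

View pics/w1.png

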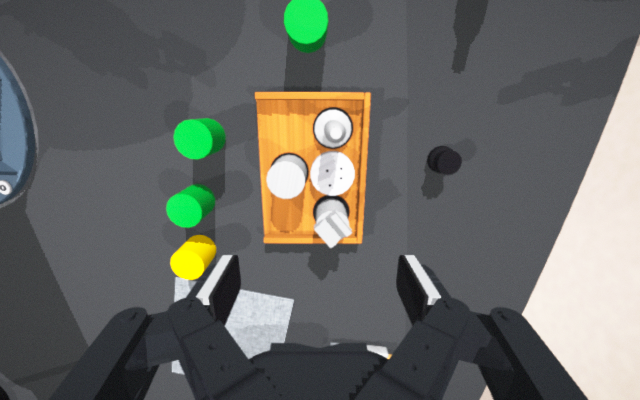

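The wrist view agrees: steel flat at (288,177), block (332,174), pointed (333,128), grooved (331,222). The look-alikes are green or yellow and outside the rack. Now fitting positions from the wrist depth.

```bash
cat > m.py <<'E'
from h import *
np.set_printoptions(precision=1,suppress=True)
a=np.load('w1.npz');i=env.camera_info('wrist');i['pose']=a['pose'];W=cloud(i,a['d']);p=a['p']
hsv=cv2.cvtColor(p,cv2.COLOR_RGB2HSV);z=W[...,2]
def reg(r0,r1,c0,c1,z0,z1):
    x=W[r0:r1,c0:c1].reshape(-1,3);return x[(x[:,2]>z0)&(x[:,2]<z1)]
def fit(n,x):
    (c,r)=cv2.minEnclosingCircle(x[:,:2].astype(np.float32));print(n,len(x),'circ',np.array(c),r,'mean',x.mean(0),'rect',cv2.minAreaRect(x[:,:2].astype(np.float32)))
fit('flat',reg(145,210,262,312,54,64))
fit('block',reg(148,200,306,358,19,26))
fit('veetop',reg(190,250,308,356,66,80))
fit('veecyl',reg(190,250,308,356,54,62))
fit('spotnose',reg(105,150,310,356,82,92))
fit('spotfoot',reg(105,150,310,356,12,19))
m=np.zeros(z.shape,bool);m[85:250,250:378]=1;m&=(hsv[...,0]>5)&(hsv[...,0]<20)&(hsv[...,1]>120)&np.isfinite(z)
x=W[m];print('rack',cv2.minAreaRect(x[:,:2].astype(np.float32)),np.median(x[:,2]))
l=x[(x[:,2]>16)&(x[:,2]<24)];print('lip',cv2.minAreaRect(l[:,:2].astype(np.float32)))
b=W[60:85,340:420,2];print('bench z',np.nanmedian(b))
E
python3 m.py
python3 - <<'E'
import cv2
p=cv2.imread('pics/w1.png')[85:250,245:380];cv2.imwrite('pics/w1c.png',cv2.resize(p,None,fx=3.5,fy=3.5,interpolation=cv2.INTER_CUBIC))
E
```

```text
flat 1138 circ [513.2  -8.4] 23.843168258666992 mean [513.2  -7.7  58. ] rect ((513.2830200195312, -8.097787857055664), (46.89177703857422, 46.698509216308594), 5.4528727531433105)
block 1494 circ [568.7  -1.6] 33.00144577026367 mean [571.6   0.   22.1] rect ((571.9498291015625, -0.7652359008789062), (58.74065399169922, 59.575374603271484), 53.04605484008789)
veetop 606 circ [580.6 -61.2] 23.591297149658203 mean [579.7 -60.6  70.7] rect ((579.9632568359375, -61.265625), (34.50586700439453, 34.62744903564453), 46.521629333496094)
veecyl 157 circ [579.7 -60. ] 22.741621017456055 mean [577.3 -48.3  57.9] rect ((582.0101318359375, -55.389198303222656), (31.201351165771484, 42.5744514465332), 65.81927490234375)
spotnose 171 circ [563.4  57.9] 8.042400360107422 mean [563.1  58.1  85.4] rect ((563.3674926757812, 58.190704345703125), (15.217245101928711, 14.805928230285645), 8.25932502746582)
spotfoot 388 circ [563.4  57.5] 23.843236923217773 mean [561.8  58.1  17.4] rect ((563.039794921875, 57.13509750366211), (45.55449676513672, 46.16876983642578), 52.86243438720703)
rack ((545.1456909179688, -9.89935302734375), (154.41603088378906, 222.71981811523438), 7.882391452789307) 6.48570874256373
lip ((545.33740234375, -4.941184997558594), (145.55516052246094, 208.86907958984375), 8.074084281921387)
bench z 0.12083251386971483
```

View pics/w1c.png

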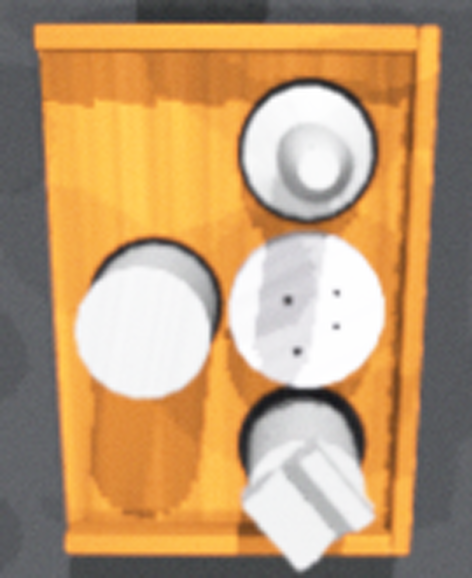

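Measured, and matching the seats to within about 2 mm (rack at (545,-5.5), yaw 8°):

| Thing | x, y (mm) |
|---|---|
| Flat | 513.2, -8 |
| Grooved (head turned ~46.5°) | 580, -61 |
| Pointed | 563.3, 57.8 |
| Block | 572, -0.7 |

I'll take the flat anvil first.

{"fn": "drive_tool", "kwargs": {"series": [{"xyz": [-0.26, -0.03, -0.9], "yaw": 0}, {"xyz": [-0.26, -0.03, -0.9], "yaw": 0}, {"xyz": [-0.26, -0.03, -0.9], "yaw": 0}, {"xyz": [-0.26, -0.03, -0.9], "yaw": 0}, {"xyz": [-0.27, -0.03, -0.9], "yaw": 0}, {"xyz": [-0.27, -0.03, -0.9], "yaw": 0}, {"xyz": [0, 0, -0.7], "yaw": 0}, {"xyz": [0, 0, 0], "yaw": 0}]}}

```text
t: 4.2
tool_pos: [511.6, -8.5, 109.1]
orientation: [-0.001, 0.655, 0.755, -0.001]
wrist_force: [-0.0, -0.7, -0.4]
opening: 85.2
```

{"fn": "drive_tool", "kwargs": {"series": [{"xyz": [0, 0, -0.6], "yaw": 0}, {"xyz": [0, 0, -0.6], "yaw": 0}, {"xyz": [0, 0, -0.6], "yaw": 0}, {"xyz": [0, 0, -0.6], "yaw": 0}, {"xyz": [0, 0, 0], "yaw": 0}, {"xyz": [0, 0, 0], "yaw": 0}]}}

```text
t: 4.8
tool_pos: [513.6, -8.3, 51.8]
orientation: [0.0, 0.655, 0.755, 0.0]
wrist_force: [0.7, 0.4, -0.9]
opening: 85.4
```

{"fn": "drive_tool", "kwargs": {"series": [{"xyz": [0, 0, -0.2], "yaw": 0}, {"xyz": [0, 0, 0], "yaw": 0}, {"xyz": [0, 0, 0], "yaw": 0}, {"xyz": [0, 0, 0], "yaw": 0}, {"xyz": [0, 0, 0], "yaw": 0}, {"xyz": [0, 0, 0], "yaw": 0}, {"xyz": [0, 0, 0], "yaw": 0}, {"xyz": [0, 0, 0], "yaw": 0}], "claw": 1, "grip_force": 70}}

```text
t: 5.6
tool_pos: [513.1, -8.2, 46.5]
orientation: [0.0, 0.655, 0.756, 0.0]
wrist_force: [-5.4, -0.1, 9.2]
opening: 46.3
```

{"fn": "drive_tool", "kwargs": {"series": [{"xyz": [0, 0, 0.3], "yaw": 0}, {"xyz": [0, 0, 0.6], "yaw": 0}, {"xyz": [0, 0, 0.6], "yaw": 0}, {"xyz": [0, 0, 0.6], "yaw": 0}, {"xyz": [0, 0, 0.6], "yaw": 0}, {"xyz": [0, 0, 0.5], "yaw": 0}, {"xyz": [0, 0, 0], "yaw": 0}]}}

```text
t: 6.3
tool_pos: [513.8, -8.1, 127.3]
orientation: [0.001, 0.655, 0.756, 0.001]
wrist_force: [-0.3, 0.4, -8.4]
opening: 46.7
```

{"fn": "drive_tool", "kwargs": {"series": [{"xyz": [-0.15, -0.5, 0], "yaw": 0}, {"xyz": [-0.29, -0.96, 0], "yaw": 0}, {"xyz": [-0.29, -0.96, 0], "yaw": 0}, {"xyz": [-0.29, -0.96, 0], "yaw": 0}, {"xyz": [-0.29, -0.96, 0], "yaw": 0}, {"xyz": [-0.29, -0.96, 0], "yaw": 0}, {"xyz": [-0.29, -0.96, 0], "yaw": 0}, {"xyz": [-0.29, -0.96, 0], "yaw": 0}]}}

```text
t: 7.1
tool_pos: [457.3, -189.8, 124.9]
orientation: [-0.001, 0.655, 0.755, -0.0]
wrist_force: [0.2, 1.0, -8.3]
opening: 46.1
```

{"fn": "drive_tool", "kwargs": {"series": [{"xyz": [-0.3, -0.96, 0], "yaw": 0}, {"xyz": [-0.3, -0.96, 0], "yaw": 0}, {"xyz": [-0.3, -0.96, 0], "yaw": 0}, {"xyz": [-0.3, -0.96, 0], "yaw": 0}, {"xyz": [-0.3, -0.96, 0], "yaw": 0}, {"xyz": [-0.3, -0.96, 0], "yaw": 0}, {"xyz": [-0.15, -0.5, 0], "yaw": 0}, {"xyz": [0, 0, 0], "yaw": 0}]}}

```text
t: 7.9
tool_pos: [408.8, -346.4, 125.0]
orientation: [-0.001, 0.656, 0.755, -0.0]
wrist_force: [0.9, 0.3, -8.3]
opening: 45.9
```

{"fn": "drive_tool", "kwargs": {"series": [{"xyz": [0, 0, -0.5], "yaw": 0}, {"xyz": [0, 0, -0.7], "yaw": 0}, {"xyz": [0, 0, -0.7], "yaw": 0}, {"xyz": [0, 0, -0.7], "yaw": 0}, {"xyz": [0, 0, -0.4], "yaw": 0}, {"xyz": [0, 0, 0], "yaw": 0}, {"xyz": [0, 0, 0], "yaw": 0}]}}

```text
t: 8.6
tool_pos: [410.0, -344.8, 51.0]
orientation: [-0.0, 0.655, 0.756, 0.0]
wrist_force: [0.4, 0.2, -7.5]
opening: 46.2
```

{"fn": "drive_tool", "kwargs": {"series": [{"xyz": [0, 0, -0.14], "yaw": 0}, {"xyz": [0, 0, -0.14], "yaw": 0}, {"xyz": [0, 0, -0.02], "yaw": 0}, {"xyz": [0, 0, 0], "yaw": 0}, {"xyz": [0, 0, 0], "yaw": 0}]}}

```text
t: 9.1
tool_pos: [410.2, -345.4, 43.6]
orientation: [0.0, 0.655, 0.756, 0.0]
wrist_force: [1.3, -0.5, -4.8]
opening: 46.3
```

{"fn": "drive_tool", "kwargs": {"series": [{"xyz": [0, 0, 0], "yaw": 0}, {"xyz": [0, 0, 0], "yaw": 0}, {"xyz": [0, 0, 0], "yaw": 0}, {"xyz": [0, 0, 0], "yaw": 0}, {"xyz": [0, 0, 0], "yaw": 0}, {"xyz": [0, 0, 0], "yaw": 0}], "claw": -1}}

```text
t: 9.7
tool_pos: [409.9, -345.2, 43.3]
orientation: [0.0, 0.655, 0.756, 0.0]
wrist_force: [-0.1, 0.2, 0.2]
opening: 85.3
```

{"fn": "drive_tool", "kwargs": {"series": [{"xyz": [0, 0, 0.5], "yaw": 0}, {"xyz": [0, 0, 0.8], "yaw": 0}, {"xyz": [0, 0, 0.8], "yaw": 0}, {"xyz": [0.3, 0.4, 0.8], "yaw": 0.03}, {"xyz": [0.56, 0.94, 0.6], "yaw": 0.07}, {"xyz": [0.56, 0.94, 0], "yaw": 0.07}, {"xyz": [0.56, 0.94, 0], "yaw": 0.07}, {"xyz": [0.56, 0.94, 0], "yaw": 0.07}]}}

```text
t: 10.5
tool_pos: [474.0, -240.3, 132.0]
orientation: [0.001, 0.558, 0.83, 0.0]
wrist_force: [-0.2, -0.6, 0.2]
opening: 85.0
```

{"fn": "drive_tool", "kwargs": {"series": [{"xyz": [0.56, 0.94, 0], "yaw": 0.07}, {"xyz": [0.56, 0.94, 0], "yaw": 0.07}, {"xyz": [0.56, 0.94, 0], "yaw": 0.07}, {"xyz": [0.56, 0.94, 0], "yaw": 0.07}, {"xyz": [0.56, 0.94, 0], "yaw": 0.07}, {"xyz": [0.56, 0.94, 0], "yaw": 0.07}, {"xyz": [0.56, 0.94, 0], "yaw": 0.07}, {"xyz": [0.34, 0.62, 0], "yaw": 0.05}]}}

```text
t: 11.3
tool_pos: [580.7, -59.7, 131.7]
orientation: [0.0, 0.37, 0.929, 0.0]
wrist_force: [-0.7, -0.7, 0.1]
opening: 85.4
```

Run:
```python
from h import *
print(psi(),env.observe()['tool_pos'],env.observe()['qpos'])
```

```text
136.5805436591761 [580.73989746 -59.66046504 131.65670009] [-1.02433826e-01  4.28596676e-01 -3.27424648e-02  1.10867067e+00
  1.19538507e-04  6.55378694e-01]
```

{"fn": "drive_tool", "kwargs": {"series": [{"xyz": [-0.02, -0.05, -0.5], "yaw": 0}, {"xyz": [0, 0, -0.7], "yaw": 0}, {"xyz": [0, 0, -0.7], "yaw": 0}, {"xyz": [0, 0, -0.7], "yaw": 0}, {"xyz": [0, 0, -0.6], "yaw": 0}, {"xyz": [0, 0, -0.3], "yaw": 0}, {"xyz": [0, 0, 0], "yaw": 0}, {"xyz": [0, 0, 0], "yaw": 0}]}}

```text
t: 12.1
tool_pos: [579.5, -62.8, 43.8]
orientation: [0.0, 0.372, 0.928, 0.0]
wrist_force: [0.3, -0.2, -0.2]
opening: 85.3
```

{"fn": "drive_tool", "kwargs": {"series": [{"xyz": [0, 0, 0], "yaw": 0}, {"xyz": [0, 0, 0], "yaw": 0}, {"xyz": [0, 0, 0], "yaw": 0}, {"xyz": [0, 0, 0], "yaw": 0}, {"xyz": [0, 0, 0], "yaw": 0}, {"xyz": [0, 0, 0], "yaw": 0}, {"xyz": [0, 0, 0], "yaw": 0}, {"xyz": [0, 0, 0], "yaw": 0}], "claw": 1}}

```text
t: 12.9
tool_pos: [579.5, -62.6, 44.1]
orientation: [0.0, 0.371, 0.928, -0.0]
wrist_force: [-3.1, -1.4, 9.7]
opening: 42.5
```

{"fn": "drive_tool", "kwargs": {"series": [{"xyz": [0, 0, 0.3], "yaw": 0}, {"xyz": [0, 0, 0.6], "yaw": 0}, {"xyz": [0, 0, 0.6], "yaw": 0}, {"xyz": [0, 0, 0.6], "yaw": 0}, {"xyz": [0, 0, 0.6], "yaw": 0}, {"xyz": [0, 0, 0.5], "yaw": 0}, {"xyz": [0, 0, 0], "yaw": 0}]}}

```text
t: 13.6
tool_pos: [580.2, -62.4, 124.9]
orientation: [0.001, 0.371, 0.928, 0.0]
wrist_force: [0.9, 0.3, -7.5]
opening: 42.2
```

{"fn": "drive_tool", "kwargs": {"series": [{"xyz": [-0.24, -0.45, 0], "yaw": 0}, {"xyz": [-0.47, -0.93, 0], "yaw": 0}, {"xyz": [-0.47, -0.93, 0], "yaw": 0}, {"xyz": [-0.47, -0.93, 0], "yaw": 0}, {"xyz": [-0.47, -0.93, 0], "yaw": 0}, {"xyz": [-0.47, -0.93, 0], "yaw": 0}, {"xyz": [-0.47, -0.93, 0], "yaw": 0}, {"xyz": [-0.47, -0.93, 0], "yaw": 0}]}}

```text
t: 14.4
tool_pos: [489.6, -237.5, 122.4]
orientation: [-0.001, 0.372, 0.928, -0.0]
wrist_force: [-0.0, -0.9, -6.7]
opening: 42.6
```

{"fn": "drive_tool", "kwargs": {"series": [{"xyz": [-0.47, -0.95, 0], "yaw": 0}, {"xyz": [0, 0, 0], "yaw": 0}, {"xyz": [0, 0, -0.5], "yaw": 0}, {"xyz": [0, 0, -0.7], "yaw": 0}, {"xyz": [0, 0, -0.7], "yaw": 0}, {"xyz": [0, 0, -0.7], "yaw": 0}, {"xyz": [0, 0, -0.3], "yaw": 0}, {"xyz": [0, 0, 0], "yaw": 0}]}}

```text
t: 15.2
tool_pos: [478.5, -259.2, 49.2]
orientation: [-0.001, 0.371, 0.929, 0.0]
wrist_force: [-0.2, -1.3, -6.9]
opening: 42.3
```

{"fn": "drive_tool", "kwargs": {"series": [{"xyz": [0, 0, -0.16], "yaw": 0}, {"xyz": [0, 0, -0.14], "yaw": 0}, {"xyz": [0, 0, -0.02], "yaw": 0}, {"xyz": [0, 0, 0], "yaw": 0}, {"xyz": [0, 0, 0], "yaw": 0}]}}

```text
t: 15.7
tool_pos: [479.6, -260.3, 43.1]
orientation: [0.0, 0.371, 0.928, -0.0]
wrist_force: [-0.6, 0.2, -7.6]
opening: 42.0
```

{"fn": "drive_tool", "kwargs": {"series": [{"xyz": [0, 0, 0], "yaw": 0}, {"xyz": [0, 0, 0], "yaw": 0}, {"xyz": [0, 0, 0], "yaw": 0}, {"xyz": [0, 0, 0], "yaw": 0}, {"xyz": [0, 0, 0], "yaw": 0}, {"xyz": [0, 0, 0], "yaw": 0}], "claw": -1}}

```text
t: 16.3
tool_pos: [479.4, -260.2, 42.9]
orientation: [0.0, 0.371, 0.928, -0.0]
wrist_force: [0.1, -0.2, -0.2]
opening: 85.4
```

{"fn": "drive_tool", "kwargs": {"series": [{"xyz": [0, 0, 0.5], "yaw": 0}, {"xyz": [0, 0, 0.8], "yaw": 0}, {"xyz": [0, 0, 0.8], "yaw": 0}, {"xyz": [0.1, 0.4, 0.8], "yaw": -0.03}, {"xyz": [0.26, 0.97, 0.8], "yaw": -0.07}, {"xyz": [0.26, 0.97, 0], "yaw": -0.07}, {"xyz": [0.26, 0.97, 0], "yaw": -0.07}, {"xyz": [0.26, 0.97, 0], "yaw": -0.07}]}}

```text
t: 17.1
tool_pos: [508.2, -152.3, 136.5]
orientation: [0.001, 0.482, 0.876, 0.0]
wrist_force: [0.2, -0.2, -0.5]
opening: 85.3
```

{"fn": "drive_tool", "kwargs": {"series": [{"xyz": [0.26, 0.97, 0], "yaw": -0.07}, {"xyz": [0.26, 0.97, 0], "yaw": -0.07}, {"xyz": [0.26, 0.97, 0], "yaw": -0.07}, {"xyz": [0.26, 0.97, 0], "yaw": -0.07}, {"xyz": [0.26, 0.97, 0], "yaw": -0.07}, {"xyz": [0.26, 0.97, 0], "yaw": -0.07}, {"xyz": [0.26, 0.97, 0], "yaw": -0.06}, {"xyz": [0.26, 0.97, 0], "yaw": 0}]}}

```text
t: 17.9
tool_pos: [560.2, 41.9, 136.3]
orientation: [0.0, 0.638, 0.77, 0.0]
wrist_force: [0.5, -0.3, -0.1]
opening: 85.6
```

{"fn": "drive_tool", "kwargs": {"series": [{"xyz": [0.14, 0.65, 0], "yaw": 0}, {"xyz": [0, 0, 0], "yaw": 0}, {"xyz": [0, 0, 0], "yaw": 0}]}}

```text
t: 18.2
tool_pos: [563.3, 56.8, 135.6]
orientation: [0.0, 0.637, 0.771, -0.0]
wrist_force: [0.1, -0.4, 0.7]
opening: 85.3
```

{"fn": "drive_tool", "kwargs": {"series": [{"xyz": [0, 0.04, -0.5], "yaw": 0}, {"xyz": [0, 0, -0.7], "yaw": 0}, {"xyz": [0, 0, -0.7], "yaw": 0}, {"xyz": [0, 0, -0.7], "yaw": 0}, {"xyz": [0, 0, -0.6], "yaw": 0}, {"xyz": [0, 0, -0.3], "yaw": 0}, {"xyz": [0, 0, 0], "yaw": 0}, {"xyz": [0, 0, 0], "yaw": 0}]}}

```text
t: 19.0
tool_pos: [563.5, 57.8, 48.1]
orientation: [0.0, 0.637, 0.771, 0.0]
wrist_force: [0.6, 0.2, 0.5]
opening: 85.4
```

{"fn": "drive_tool", "kwargs": {"series": [{"xyz": [0, 0, 0], "yaw": 0}, {"xyz": [0, 0, 0], "yaw": 0}, {"xyz": [0, 0, 0], "yaw": 0}, {"xyz": [0, 0, 0], "yaw": 0}, {"xyz": [0, 0, 0], "yaw": 0}, {"xyz": [0, 0, 0], "yaw": 0}, {"xyz": [0, 0, 0], "yaw": 0}, {"xyz": [0, 0, 0], "yaw": 0}], "claw": 1}}

```text
t: 19.8
tool_pos: [563.4, 58.1, 48.1]
orientation: [0.0, 0.637, 0.771, 0.0]
wrist_force: [-2.5, -0.9, 6.3]
opening: 22.5
```

{"fn": "drive_tool", "kwargs": {"series": [{"xyz": [0, 0, 0.3], "yaw": 0}, {"xyz": [0, 0, 0.6], "yaw": 0}, {"xyz": [0, 0, 0.6], "yaw": 0}, {"xyz": [0, 0, 0.6], "yaw": 0}, {"xyz": [0, 0, 0.6], "yaw": 0}, {"xyz": [0, 0, 0.5], "yaw": 0}, {"xyz": [0, 0, 0], "yaw": 0}]}}

```text
t: 20.5
tool_pos: [564.2, 58.2, 129.5]
orientation: [0.001, 0.637, 0.771, 0.001]
wrist_force: [0.1, 0.5, -3.5]
opening: 22.8
```

{"fn": "drive_tool", "kwargs": {"series": [{"xyz": [-0.16, -0.46, 0.2], "yaw": 0}, {"xyz": [-0.31, -0.94, 0.2], "yaw": 0}, {"xyz": [-0.31, -0.94, 0.2], "yaw": 0}, {"xyz": [-0.31, -0.94, 0], "yaw": 0}, {"xyz": [-0.31, -0.94, 0], "yaw": 0}, {"xyz": [-0.31, -0.94, 0], "yaw": 0}, {"xyz": [-0.31, -0.94, 0], "yaw": 0}, {"xyz": [-0.31, -0.94, 0], "yaw": 0}]}}

```text
t: 21.3
tool_pos: [503.9, -119.2, 142.2]
orientation: [-0.0, 0.637, 0.771, -0.0]
wrist_force: [0.4, -0.5, -3.5]
opening: 22.9
```

{"fn": "drive_tool", "kwargs": {"series": [{"xyz": [-0.31, -0.94, 0], "yaw": 0}, {"xyz": [-0.31, -0.94, 0], "yaw": 0}, {"xyz": [-0.31, -0.94, 0], "yaw": 0}, {"xyz": [-0.31, -0.94, 0], "yaw": 0}, {"xyz": [-0.31, -0.94, 0], "yaw": 0}, {"xyz": [-0.31, -0.94, 0], "yaw": 0}, {"xyz": [-0.31, -0.94, 0], "yaw": 0}, {"xyz": [-0.31, -0.94, 0], "yaw": 0}]}}

```text
t: 22.1
tool_pos: [441.8, -307.0, 142.2]
orientation: [-0.001, 0.637, 0.771, -0.0]
wrist_force: [0.7, -0.6, -3.7]
opening: 22.4
```

{"fn": "drive_tool", "kwargs": {"series": [{"xyz": [-0.31, -0.94, 0], "yaw": 0}, {"xyz": [-0.31, -0.94, 0], "yaw": 0}, {"xyz": [-0.31, -0.94, 0], "yaw": 0}, {"xyz": [-0.31, -0.94, 0], "yaw": 0}, {"xyz": [-0.15, -0.4, 0], "yaw": 0}, {"xyz": [0, 0, 0], "yaw": 0}, {"xyz": [0, 0, 0], "yaw": 0}]}}

```text
t: 22.8
tool_pos: [408.1, -409.4, 142.4]
orientation: [-0.0, 0.637, 0.771, 0.0]
wrist_force: [-0.2, -0.1, -4.0]
opening: 22.2
```

Down to TCP z ≈ 45 (travel -97 mm).

{"fn": "drive_tool", "kwargs": {"series": [{"xyz": [0.08, 0, -0.5], "yaw": 0}, {"xyz": [0, 0, -0.8], "yaw": 0}, {"xyz": [0, 0, -0.8], "yaw": 0}, {"xyz": [0, 0, -0.8], "yaw": 0}, {"xyz": [0, 0, -0.5], "yaw": 0}, {"xyz": [0, 0, -0.2], "yaw": 0}, {"xyz": [0, 0, 0], "yaw": 0}, {"xyz": [0, 0, 0], "yaw": 0}]}}

```text
t: 23.6
tool_pos: [410.8, -410.1, 53.5]
orientation: [0.0, 0.637, 0.771, -0.0]
wrist_force: [0.4, -0.5, -3.4]
opening: 22.3
```

{"fn": "drive_tool", "kwargs": {"series": [{"xyz": [0, 0, -0.14], "yaw": 0}, {"xyz": [0, 0, -0.14], "yaw": 0}, {"xyz": [0, 0, 0], "yaw": 0}, {"xyz": [0, 0, 0], "yaw": 0}]}}

```text
t: 24.0
tool_pos: [410.3, -409.9, 45.8]
orientation: [-0.0, 0.637, 0.771, 0.0]
wrist_force: [0.6, 0.4, -3.4]
opening: 22.4
```

{"fn": "drive_tool", "kwargs": {"series": [{"xyz": [0, 0, -0.04], "yaw": 0}, {"xyz": [0, 0, 0], "yaw": 0}]}}

```text
t: 24.2
tool_pos: [410.5, -410.1, 45.1]
orientation: [0.0, 0.637, 0.771, -0.0]
wrist_force: [-2.6, 1.1, 1.6]
opening: 22.7
```

{"fn": "drive_tool", "kwargs": {"series": [{"xyz": [0, 0, 0], "yaw": 0}, {"xyz": [0, 0, 0], "yaw": 0}, {"xyz": [0, 0, 0], "yaw": 0}, {"xyz": [0, 0, 0], "yaw": 0}, {"xyz": [0, 0, 0], "yaw": 0}, {"xyz": [0, 0, 0], "yaw": 0}], "claw": -1}}

```text
t: 24.8
tool_pos: [410.4, -409.9, 44.8]
orientation: [0.0, 0.637, 0.771, 0.0]
wrist_force: [0.5, -0.5, 0.4]
opening: 85.8
```

{"fn": "drive_tool", "kwargs": {"series": [{"xyz": [0, 0, 0.5], "yaw": 0}, {"xyz": [0, 0, 1], "yaw": 0}, {"xyz": [0, 0, 1], "yaw": 0}, {"xyz": [0, 0, 1], "yaw": 0}, {"xyz": [0.5, 0.6, 1], "yaw": 0}, {"xyz": [0.8, 1, 1], "yaw": 0}, {"xyz": [0.8, 1, 1], "yaw": 0}, {"xyz": [0, 0, 0], "yaw": 0}]}}

```text
t: 25.6
tool_pos: [465.8, -343.3, 211.7]
orientation: [0.003, 0.636, 0.772, 0.001]
wrist_force: [0.6, -1.4, 0.8]
opening: 85.2
```

Run:
```python
from h import *
np.set_printoptions(precision=1,suppress=True)
s=env.observe();i=env.camera_info('wrist');p,d=env.snapshot('wrist');save('w2.png',p)
print(s['t'],s['tool_pos'],psi())
W=cloud(i,d);z=W[...,2]
hsv=cv2.cvtColor(p,cv2.COLOR_RGB2HSV)
for n,c,r,z0,z1 in [('flat',(410,-345),32,51,58),('veetop',(479,-260),32,62,73),('spotnose',(410,-410),20,77,90),('spotfoot',(410,-410),32,9,16)]:
    m=(np.hypot(W[...,0]-c[0],W[...,1]-c[1])<r)&(z>z0)&(z<z1);x=W[m]
    if len(x)>5: print(n,len(x),np.array(cv2.minEnclosingCircle(x[:,:2].astype(np.float32))[0]),cv2.minEnclosingCircle(x[:,:2].astype(np.float32))[1],np.median(x[:,2]),cv2.minAreaRect(x[:,:2].astype(np.float32)))
```

```text
25.6 [ 465.8 -343.3  211.7] 100.98752266369934
flat 1551 [ 410.6 -345.6] 23.97176742553711 55.103048740591305 ((410.60809326171875, -345.34869384765625), (47.203208923339844, 47.06787109375), 28.152240753173828)
veetop 1250 [ 479.4 -259.2] 23.92170524597168 68.55813535636682 ((479.5469665527344, -259.6493835449219), (34.05134963989258, 35.03177261352539), 46.227909088134766)
spotnose 212 [ 411.1 -408.5] 9.01767349243164 82.39906892857863 ((411.6038513183594, -408.4109802246094), (15.780716896057129, 17.306411743164062), 54.507652282714844)
spotfoot 377 [ 410.9 -409.7] 24.094257354736328 14.262160376369025 ((411.6499938964844, -407.3959045410156), (43.020469665527344, 47.50187301635742), 73.0604248046875)
```

View pics/w2.png

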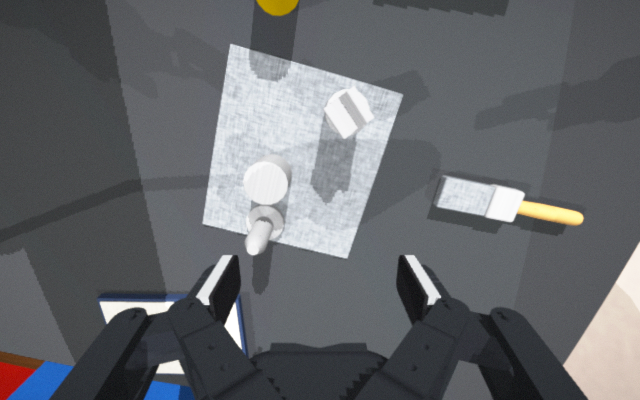

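All three anvils are upright and released on the mat: flat (267,183), grooved (349,112), pointed (262,230), each within 2 mm of where I aimed. Next is the block, with jaws along the rack's y axis.

{"fn": "drive_tool", "kwargs": {"series": [{"xyz": [0.14, 0.45, 0], "yaw": 0.12}, {"xyz": [0.28, 0.91, 0], "yaw": 0.13}, {"xyz": [0.28, 0.91, 0], "yaw": 0.13}, {"xyz": [0.28, 0.91, 0], "yaw": 0.13}, {"xyz": [0.28, 0.91, 0], "yaw": 0.13}, {"xyz": [0.28, 0.91, 0], "yaw": 0.13}, {"xyz": [0.28, 0.91, 0], "yaw": 0.13}, {"xyz": [0.28, 0.91, 0], "yaw": 0.13}]}}

```text
t: 26.45
tool_pos: [514.8, -174.2, 206.9]
orientation: [-0.0, 0.281, 0.96, -0.0]
wrist_force: [-0.1, -0.5, 1.0]
opening: 85.4
```

{"fn": "drive_tool", "kwargs": {"series": [{"xyz": [0.28, 0.91, -0.3], "yaw": 0.13}, {"xyz": [0.28, 0.91, -0.4], "yaw": 0.13}, {"xyz": [0.28, 0.91, -0.5], "yaw": 0.13}, {"xyz": [0.28, 0.91, -0.5], "yaw": 0.13}, {"xyz": [0.28, 0.91, -0.5], "yaw": 0.13}, {"xyz": [0.28, 0.91, -0.5], "yaw": 0.13}, {"xyz": [0.28, 0.91, -0.5], "yaw": 0.13}, {"xyz": [0.14, 0.48, -0.3], "yaw": 0.12}]}}

```text
t: 27.25
tool_pos: [567.3, -2.5, 118.4]
orientation: [-0.001, -0.12, 0.993, 0.0]
wrist_force: [-0.3, -0.1, 0.0]
opening: 85.2
```

{"fn": "drive_tool", "kwargs": {"series": [{"xyz": [0, 0, 0], "yaw": 0}, {"xyz": [0, 0, 0], "yaw": 0}]}}

```text
t: 27.45
tool_pos: [567.4, -4.0, 119.7]
orientation: [-0.0, -0.117, 0.993, -0.0]
wrist_force: [-0.1, 1.3, -0.1]
opening: 85.4
```

Run:
```python
from h import *
np.set_printoptions(precision=1,suppress=True)
s=env.observe();i=env.camera_info('wrist');p,d=env.snapshot('wrist');save('w3.png',p)
print(s['t'],s['tool_pos'],psi(),s['qpos'])
W=cloud(i,d);z=W[...,2]
m=(np.hypot(W[...,0]-572,W[...,1]+1)<36)&(z>19.5)&(z<25);x=W[m];x=x[(x[:,0]*.99+x[:,1]*.139)<606]
print(len(x),cv2.minAreaRect(x[:,:2].astype(np.float32)),x.mean(0))
```

```text
27.45 [567.4  -4.  119.7] 193.36244957117543 [-0.   0.4 -0.1  1.1 -0.  -0.2]
3470 ((570.930419921875, -1.1605224609375), (58.78599548339844, 59.20170974731445), 81.29936218261719) [569.9  -1.3  22. ]
```

View pics/w3.png

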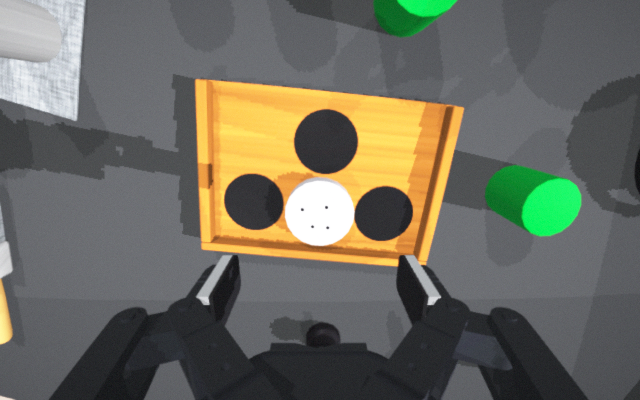

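The block is alone in the rack at (320,212), centred at (571.4,-0.9), with the jaws clear on both sides.

{"fn": "drive_tool", "kwargs": {"series": [{"xyz": [0.16, 0.12, -0.5], "yaw": -0.12}, {"xyz": [0, 0, -0.8], "yaw": 0}, {"xyz": [0, 0, -0.8], "yaw": 0}, {"xyz": [0, 0, -0.7], "yaw": 0}, {"xyz": [0, 0, -0.5], "yaw": 0}, {"xyz": [0, 0, -0.2], "yaw": 0}, {"xyz": [0, 0, 0], "yaw": 0}, {"xyz": [0, 0, 0], "yaw": 0}]}}

```text
t: 28.3
tool_pos: [572.4, -0.4, 33.1]
orientation: [0.001, -0.071, 0.997, -0.0]
wrist_force: [0.1, 0.2, 0.5]
opening: 85.4
```

{"fn": "drive_tool", "kwargs": {"series": [{"xyz": [0, 0, -0.2], "yaw": 0}, {"xyz": [0, 0, 0], "yaw": 0}, {"xyz": [0, 0, 0], "yaw": 0}]}}

```text
t: 28.6
tool_pos: [571.9, -0.1, 27.4]
orientation: [0.0, -0.071, 0.997, -0.0]
wrist_force: [0.4, 0.7, -1.0]
opening: 86.0
```

Run:
```python
from h import *
np.set_printoptions(precision=1,suppress=True)
s=env.observe();i=env.camera_info('wrist');p,d=env.snapshot('wrist')
W=cloud(i,d)
for c0,c1 in[(195,245),(398,440)]:
    x=W[245:310,c0:c1].reshape(-1,3);x=x[x[:,2]>26-20];g=d[245:310,c0:c1]
    x=W[245:310,c0:c1][(g>0)&(g<150)];print(len(x),np.percentile(x[:,2],[1,5,50,95]) if len(x) else '')
print(s['tool_pos'])
```

```text
1976 [25.  28.3 46.1 62.5]
1896 [26.  28.8 45.6 61.9]
[571.9  -0.1  27.4]
```

The open fingertips stand only ~3 mm ahead of the TCP, because the pads retreat when open. I'll go lower, to TCP z ≈ 18, so the pads overlap the block's rim.

{"fn": "drive_tool", "kwargs": {"series": [{"xyz": [0, 0, -0.2], "yaw": 0}, {"xyz": [0, 0, -0.18], "yaw": 0}, {"xyz": [0, 0, 0], "yaw": 0}, {"xyz": [0, 0, 0], "yaw": 0}]}}

```text
t: 29.05
tool_pos: [571.7, -0.1, 17.6]
orientation: [-0.0, -0.071, 0.997, 0.0]
wrist_force: [0.2, 0.1, 1.3]
opening: 85.7
```

{"fn": "drive_tool", "kwargs": {"series": [{"xyz": [0, 0, 0], "yaw": 0}, {"xyz": [0, 0, 0], "yaw": 0}, {"xyz": [0, 0, 0], "yaw": 0}, {"xyz": [0, 0, 0], "yaw": 0}, {"xyz": [0, 0, 0], "yaw": 0}, {"xyz": [0, 0, 0], "yaw": 0}], "claw": 1}}

```text
t: 29.65
tool_pos: [572.3, -0.4, 18.7]
orientation: [0.001, -0.071, 0.997, -0.0]
wrist_force: [-3.9, -1.6, 11.0]
opening: 57.9
```

{"fn": "drive_tool", "kwargs": {"series": [{"xyz": [0, 0, 0.2], "yaw": 0}, {"xyz": [0, 0, 0.3], "yaw": 0}, {"xyz": [0, 0, 0.3], "yaw": 0}, {"xyz": [0, 0, 0], "yaw": 0}]}}

```text
t: 30.05
tool_pos: [572.6, -0.1, 39.1]
orientation: [0.001, -0.071, 0.997, -0.0]
wrist_force: [-0.1, -0.4, -3.2]
opening: 57.7
```

{"fn": "drive_tool", "kwargs": {"series": [{"xyz": [0, 0, 0.6], "yaw": 0}, {"xyz": [0, 0, 0.9], "yaw": 0}, {"xyz": [0, 0, 0.9], "yaw": 0}, {"xyz": [-0.19, 0.47, 0.9], "yaw": 0}, {"xyz": [-0.38, 0.94, 0.4], "yaw": 0}, {"xyz": [-0.38, 0.94, 0], "yaw": 0}, {"xyz": [-0.38, 0.94, 0], "yaw": 0}, {"xyz": [-0.38, 0.94, 0], "yaw": 0}]}}

```text
t: 30.85
tool_pos: [528.6, 106.4, 130.3]
orientation: [0.0, -0.071, 0.997, 0.0]
wrist_force: [0.0, 0.3, -3.9]
opening: 57.8
```

{"fn": "drive_tool", "kwargs": {"series": [{"xyz": [-0.38, 0.94, 0], "yaw": 0}, {"xyz": [-0.38, 0.94, 0], "yaw": 0}, {"xyz": [-0.38, 0.94, 0], "yaw": 0}, {"xyz": [-0.38, 0.94, 0], "yaw": 0}, {"xyz": [-0.38, 0.94, 0], "yaw": 0}, {"xyz": [-0.38, 0.94, 0], "yaw": 0}, {"xyz": [-0.38, 0.94, 0], "yaw": 0}, {"xyz": [-0.38, 0.94, 0], "yaw": 0}]}}

```text
t: 31.65
tool_pos: [452.6, 294.5, 130.3]
orientation: [-0.0, -0.071, 0.997, -0.0]
wrist_force: [0.5, 0.0, -3.7]
opening: 57.5
```

{"fn": "drive_tool", "kwargs": {"series": [{"xyz": [-0.38, 0.94, 0], "yaw": 0}, {"xyz": [-0.15, 0.47, 0], "yaw": 0}, {"xyz": [0, 0, 0], "yaw": 0}, {"xyz": [0, 0, 0], "yaw": 0}]}}

```text
t: 32.05
tool_pos: [440.0, 328.4, 130.2]
orientation: [-0.0, -0.071, 0.997, -0.0]
wrist_force: [0.6, 0.1, -4.2]
opening: 57.6
```

Run:
```python
from h import *
np.set_printoptions(precision=1,suppress=True)
s=env.observe();i=env.camera_info('wrist');p,d=env.snapshot('wrist');save('w4.png',p)
print(s['t'],s['tool_pos'],psi())
W=cloud(i,d);z=W[...,2]
m=(np.hypot(W[...,0]-438,W[...,1]-330)<60)&(z>55)&(z<66);x=W[m];print('table',len(x),cv2.minEnclosingCircle(x[:,:2].astype(np.float32)),np.median(x[:,2]),x.min(0),x.max(0))
m=(z>70)&(np.hypot(W[...,0]-s['tool_pos'][0],W[...,1]-s['tool_pos'][1])<34)&(z<s['tool_pos'][2]+8);x=W[m]
if len(x): print('block',len(x),x.min(0),x.max(0),np.percentile(x[:,2],[5,50,95]))
```

```text
32.05 [440.  328.4 130.2] 188.12341948962955
table 7279 ((437.38140869140625, 331.66937255859375), 49.6458625793457) 60.04991667952868 [388.3 282.7  55. ] [466.3 380.8  62.4]
block 10289 [408.3 295.  117.3] [468.7 359.5 138.1] [125.9 133.5 134.5]
```

View pics/w4.png

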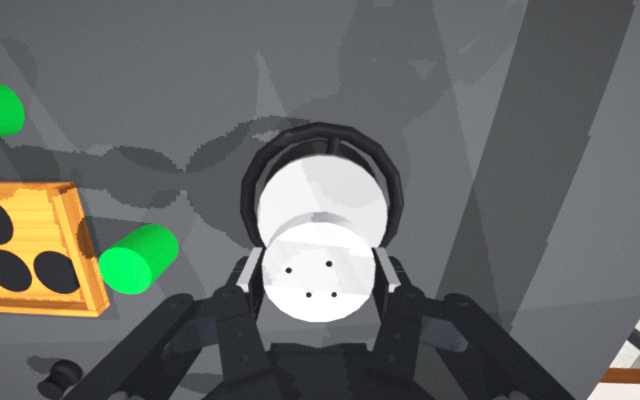

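The block is held level at (319,270), in line with the plate at (322,197). Lowering it.

{"fn": "drive_tool", "kwargs": {"series": [{"xyz": [-0.03, 0.08, -0.4], "yaw": 0}, {"xyz": [0, 0, -0.5], "yaw": 0}, {"xyz": [0, 0, -0.5], "yaw": 0}, {"xyz": [0, 0, -0.4], "yaw": 0}, {"xyz": [0, 0, -0.3], "yaw": 0}, {"xyz": [0, 0, -0.1], "yaw": 0}, {"xyz": [0, 0, 0], "yaw": 0}, {"xyz": [0, 0, 0], "yaw": 0}]}}

```text
t: 32.9
tool_pos: [439.4, 331.0, 75.7]
orientation: [0.0, -0.071, 0.997, 0.0]
wrist_force: [-0.3, -0.5, -3.8]
opening: 57.9
```

{"fn": "drive_tool", "kwargs": {"series": [{"xyz": [0, 0, -0.06], "yaw": 0}, {"xyz": [0, 0, 0], "yaw": 0}, {"xyz": [0, 0, 0], "yaw": 0}]}}

```text
t: 33.2
tool_pos: [439.2, 330.9, 74.0]
orientation: [0.0, -0.071, 0.997, 0.0]
wrist_force: [-0.2, 0.7, -3.5]
opening: 57.8
```

{"fn": "drive_tool", "kwargs": {"series": [{"xyz": [0, 0, -0.06], "yaw": 0}, {"xyz": [0, 0, 0], "yaw": 0}, {"xyz": [0, 0, 0], "yaw": 0}]}}

```text
t: 33.5
tool_pos: [439.3, 331.0, 72.7]
orientation: [0.0, -0.071, 0.997, 0.0]
wrist_force: [-2.1, -0.5, 5.7]
opening: 57.6
```

{"fn": "drive_tool", "kwargs": {"series": [{"xyz": [0, 0, 0], "yaw": 0}, {"xyz": [0, 0, 0], "yaw": 0}, {"xyz": [0, 0, 0], "yaw": 0}, {"xyz": [0, 0, 0], "yaw": 0}, {"xyz": [0, 0, 0], "yaw": 0}, {"xyz": [0, 0, 0], "yaw": 0}], "claw": -1}}

```text
t: 34.1
tool_pos: [439.1, 330.8, 72.3]
orientation: [-0.0, -0.071, 0.997, 0.0]
wrist_force: [0.2, 0.5, 0.6]
opening: 85.4
```

{"fn": "drive_tool", "kwargs": {"series": [{"xyz": [0, 0, 0.3], "yaw": 0}, {"xyz": [0, 0, 0.7], "yaw": 0}, {"xyz": [0, 0, 0.9], "yaw": 0}, {"xyz": [0, 0, 1], "yaw": 0}, {"xyz": [0, 0, 0], "yaw": 0}]}}

```text
t: 34.6
tool_pos: [440.5, 331.9, 148.5]
orientation: [0.002, -0.071, 0.997, 0.001]
wrist_force: [-0.2, 0.5, -0.1]
opening: 85.4
```

Run:
```python
from h import *
np.set_printoptions(precision=1,suppress=True)
s=env.observe();i=env.camera_info('wrist');p,d=env.snapshot('wrist');save('w5.png',p)
print(s['t'],s['tool_pos'],psi())
W=cloud(i,d);z=W[...,2];r=np.hypot(W[...,0]-438,W[...,1]-330)
m=(r<60)&(z>57)&(z<65);x=W[m];print('table',len(x),cv2.minEnclosingCircle(x[:,:2].astype(np.float32)),np.median(x[:,2]))
m=(r<45)&(z>72)&(z<80);x=W[m];print('block',len(x),cv2.minEnclosingCircle(x[:,:2].astype(np.float32)),x.min(0),x.max(0),np.linalg.lstsq(np.c_[x[:,:2],np.ones(len(x))],x[:,2],rcond=None)[0])
```

```text
34.6 [440.5 331.9 148.5] 188.14762681527827
table 6182 ((438.3472595214844, 332.3787536621094), 50.23783493041992) 60.04399863105078
block 4388 ((438.0504455566406, 331.9117431640625), 30.018890380859375) [408.2 302.3  72.1] [468.  361.8  78.3] [ 0.  -0.  74.7]
```

The block lies level on the table (top at 76 mm), within 1 mm of its centre. Now the pointed anvil goes back.

{"fn": "drive_tool", "kwargs": {"series": [{"xyz": [-0.04, -0.5, 0], "yaw": -0.06}, {"xyz": [-0.04, -1, 0], "yaw": -0.065}, {"xyz": [-0.04, -1, 0], "yaw": -0.065}, {"xyz": [-0.04, -1, 0], "yaw": -0.065}, {"xyz": [-0.04, -1, 0], "yaw": -0.065}, {"xyz": [-0.04, -1, 0], "yaw": -0.065}, {"xyz": [-0.04, -1, 0], "yaw": -0.065}, {"xyz": [-0.04, -1, 0], "yaw": -0.065}]}}

```text
t: 35.45
tool_pos: [430.0, 141.5, 144.0]
orientation: [-0.001, 0.133, 0.991, -0.0]
wrist_force: [1.1, 0.2, 0.1]
opening: 85.4
```

{"fn": "drive_tool", "kwargs": {"series": [{"xyz": [-0.04, -1, 0], "yaw": -0.065}, {"xyz": [-0.04, -1, 0], "yaw": -0.065}, {"xyz": [-0.04, -1, 0], "yaw": -0.065}, {"xyz": [-0.04, -1, 0], "yaw": -0.065}, {"xyz": [-0.04, -1, 0], "yaw": -0.065}, {"xyz": [-0.04, -1, 0], "yaw": -0.065}, {"xyz": [-0.04, -1, 0], "yaw": -0.065}, {"xyz": [-0.04, -1, 0], "yaw": -0.065}]}}

```text
t: 36.25
tool_pos: [421.8, -58.0, 144.0]
orientation: [-0.001, 0.331, 0.944, -0.0]
wrist_force: [-0.5, 1.2, -0.6]
opening: 85.6
```

{"fn": "drive_tool", "kwargs": {"series": [{"xyz": [-0.04, -1, 0], "yaw": -0.065}, {"xyz": [-0.04, -1, 0], "yaw": -0.065}, {"xyz": [-0.04, -1, 0], "yaw": -0.065}, {"xyz": [-0.04, -1, 0], "yaw": -0.065}, {"xyz": [-0.04, -1, 0], "yaw": -0.065}, {"xyz": [-0.04, -1, 0], "yaw": -0.065}, {"xyz": [-0.04, -1, 0], "yaw": -0.065}, {"xyz": [-0.04, -1, 0], "yaw": -0.065}]}}

```text
t: 37.05
tool_pos: [413.7, -257.6, 143.9]
orientation: [-0.001, 0.516, 0.857, -0.0]
wrist_force: [0.9, -0.1, -0.3]
opening: 85.3
```

{"fn": "drive_tool", "kwargs": {"series": [{"xyz": [-0.04, -1, 0], "yaw": -0.065}, {"xyz": [-0.04, -1, 0], "yaw": -0.065}, {"xyz": [-0.04, -1, 0], "yaw": -0.065}, {"xyz": [-0.04, -1, 0], "yaw": -0.065}, {"xyz": [-0.04, -1, 0], "yaw": -0.065}, {"xyz": [-0.04, -1, 0], "yaw": -0.065}, {"xyz": [0, 0, 0], "yaw": 0}, {"xyz": [0, 0, 0], "yaw": 0}]}}

```text
t: 37.85
tool_pos: [408.0, -406.5, 143.8]
orientation: [-0.001, 0.639, 0.769, 0.0]
wrist_force: [-0.1, 0.7, -0.1]
opening: 85.0
```

```bash
python3 -c "
from h import *
print(psi(),env.observe()['tool_pos'])"
```

```text
100.51934109560331 [ 408.0428294  -406.47139792  143.83263996]
```

{"fn": "drive_tool", "kwargs": {"series": [{"xyz": [0.1, -0.13, -0.5], "yaw": 0}, {"xyz": [0, 0, -0.8], "yaw": 0}, {"xyz": [0, 0, -0.8], "yaw": 0}, {"xyz": [0, 0, -0.8], "yaw": 0}, {"xyz": [0, 0, -0.6], "yaw": 0}, {"xyz": [0, 0, -0.4], "yaw": 0}, {"xyz": [0, 0, 0], "yaw": 0}, {"xyz": [0, 0, 0], "yaw": 0}]}}

```text
t: 38.65
tool_pos: [411.8, -409.7, 47.5]
orientation: [0.0, 0.638, 0.77, 0.0]
wrist_force: [0.6, -0.2, 0.7]
opening: 85.5
```

{"fn": "drive_tool", "kwargs": {"series": [{"xyz": [0, 0, 0], "yaw": 0}, {"xyz": [0, 0, 0], "yaw": 0}, {"xyz": [0, 0, 0], "yaw": 0}, {"xyz": [0, 0, 0], "yaw": 0}, {"xyz": [0, 0, 0], "yaw": 0}, {"xyz": [0, 0, 0], "yaw": 0}, {"xyz": [0, 0, 0], "yaw": 0}, {"xyz": [0, 0, 0], "yaw": 0}], "claw": 1}}

```text
t: 39.45
tool_pos: [411.7, -410.0, 47.6]
orientation: [0.0, 0.639, 0.769, -0.0]
wrist_force: [-1.5, 0.5, 6.0]
opening: 22.3
```

{"fn": "drive_tool", "kwargs": {"series": [{"xyz": [0, 0, 0.3], "yaw": 0}, {"xyz": [0, 0, 0.7], "yaw": 0}, {"xyz": [0, 0, 0.8], "yaw": 0}, {"xyz": [0, 0, 0.8], "yaw": 0}, {"xyz": [0, 0, 0.8], "yaw": 0}, {"xyz": [0, 0, 0.5], "yaw": 0}, {"xyz": [0, 0, 0], "yaw": 0}]}}

```text
t: 40.15
tool_pos: [412.2, -410.4, 146.3]
orientation: [0.001, 0.639, 0.77, -0.0]
wrist_force: [-0.4, 0.2, -4.4]
opening: 22.5
```

{"fn": "drive_tool", "kwargs": {"series": [{"xyz": [0.15, 0.46, 0], "yaw": 0}, {"xyz": [0.302, 0.944, 0], "yaw": 0}, {"xyz": [0.302, 0.944, 0], "yaw": 0}, {"xyz": [0.302, 0.944, 0], "yaw": 0}, {"xyz": [0.302, 0.944, 0], "yaw": 0}, {"xyz": [0.302, 0.944, 0], "yaw": 0}, {"xyz": [0.302, 0.944, 0], "yaw": 0}, {"xyz": [0.302, 0.944, 0], "yaw": 0}]}}

```text
t: 40.95
tool_pos: [467.8, -231.3, 143.6]
orientation: [-0.001, 0.639, 0.77, -0.0]
wrist_force: [0.6, 0.1, -3.9]
opening: 22.1
```

{"fn": "drive_tool", "kwargs": {"series": [{"xyz": [0.302, 0.944, 0], "yaw": 0}, {"xyz": [0.302, 0.944, 0], "yaw": 0}, {"xyz": [0.302, 0.944, 0], "yaw": 0}, {"xyz": [0.302, 0.944, 0], "yaw": 0}, {"xyz": [0.302, 0.944, 0], "yaw": 0}, {"xyz": [0.302, 0.944, 0], "yaw": 0}, {"xyz": [0.302, 0.944, 0], "yaw": 0}, {"xyz": [0.302, 0.944, 0], "yaw": 0}]}}

```text
t: 41.75
tool_pos: [527.9, -42.7, 143.5]
orientation: [-0.001, 0.639, 0.77, -0.001]
wrist_force: [0.1, -0.5, -4.5]
opening: 22.8
```

{"fn": "drive_tool", "kwargs": {"series": [{"xyz": [0.302, 0.944, 0], "yaw": 0}, {"xyz": [0.302, 0.944, 0], "yaw": 0}, {"xyz": [0.302, 0.944, 0], "yaw": 0}, {"xyz": [0.302, 0.944, 0], "yaw": 0}, {"xyz": [0.16, 0.33, 0], "yaw": 0}, {"xyz": [0, 0, 0], "yaw": 0}, {"xyz": [0, 0, 0], "yaw": 0}]}}

```text
t: 42.45
tool_pos: [562.2, 58.0, 144.1]
orientation: [-0.0, 0.639, 0.77, -0.001]
wrist_force: [-0.1, -0.3, -4.0]
opening: 22.4
```

{"fn": "drive_tool", "kwargs": {"series": [{"xyz": [0, 0, -0.5], "yaw": 0}, {"xyz": [0, 0, -0.8], "yaw": 0}, {"xyz": [0, 0, -0.8], "yaw": 0}, {"xyz": [0, 0, -0.7], "yaw": 0}, {"xyz": [0, 0, -0.4], "yaw": 0}, {"xyz": [0, 0, -0.2], "yaw": 0}, {"xyz": [0, 0, 0], "yaw": 0}, {"xyz": [0, 0, 0], "yaw": 0}]}}

```text
t: 43.25
tool_pos: [563.2, 58.2, 60.4]
orientation: [0.0, 0.639, 0.769, 0.0]
wrist_force: [-0.4, 0.1, -3.7]
opening: 22.3
```

Now at (563.2,58.2), on target. Down to z ≈ 51.

{"fn": "drive_tool", "kwargs": {"series": [{"xyz": [0, 0, -0.2], "yaw": 0}, {"xyz": [0, 0, -0.16], "yaw": 0}, {"xyz": [0, 0, 0], "yaw": 0}, {"xyz": [0, 0, -0.04], "yaw": 0}, {"xyz": [0, 0, 0], "yaw": 0}]}}

```text
t: 43.75
tool_pos: [563.0, 58.3, 50.6]
orientation: [0.0, 0.639, 0.77, 0.0]
wrist_force: [-5.7, -0.8, 11.1]
opening: 22.8
```

{"fn": "drive_tool", "kwargs": {"series": [{"xyz": [0, 0, 0], "yaw": 0}, {"xyz": [0, 0, 0], "yaw": 0}, {"xyz": [0, 0, 0], "yaw": 0}, {"xyz": [0, 0, 0], "yaw": 0}, {"xyz": [0, 0, 0], "yaw": 0}, {"xyz": [0, 0, 0], "yaw": 0}], "claw": -1}}

```text
t: 44.35
tool_pos: [562.8, 58.2, 49.8]
orientation: [-0.0, 0.639, 0.77, -0.0]
wrist_force: [0.3, 0.2, 0.2]
opening: 85.1
```

{"fn": "drive_tool", "kwargs": {"series": [{"xyz": [0, 0, 0.5], "yaw": 0}, {"xyz": [0, 0, 0.9], "yaw": 0}, {"xyz": [0, 0, 0.9], "yaw": 0}, {"xyz": [0, 0, 0.9], "yaw": 0}, {"xyz": [-0.13, -0.48, 0.6], "yaw": 0}, {"xyz": [-0.25, -0.94, 0], "yaw": 0.05}, {"xyz": [-0.25, -0.94, 0], "yaw": 0.07}, {"xyz": [-0.25, -0.94, 0], "yaw": 0.07}]}}

```text
t: 45.15
tool_pos: [540.7, -25.0, 145.9]
orientation: [0.0, 0.578, 0.816, 0.0]
wrist_force: [-0.1, -0.3, 1.2]
opening: 85.4
```

{"fn": "drive_tool", "kwargs": {"series": [{"xyz": [-0.25, -0.94, 0], "yaw": 0.07}, {"xyz": [-0.25, -0.94, 0], "yaw": 0.07}, {"xyz": [-0.25, -0.94, 0], "yaw": 0.07}, {"xyz": [-0.25, -0.94, 0], "yaw": 0.07}, {"xyz": [-0.25, -0.94, 0], "yaw": 0.07}, {"xyz": [-0.25, -0.94, 0], "yaw": 0.07}, {"xyz": [-0.25, -0.94, 0], "yaw": 0.07}, {"xyz": [-0.25, -0.94, 0], "yaw": 0.07}]}}

```text
t: 45.95
tool_pos: [490.6, -213.3, 145.9]
orientation: [0.0, 0.387, 0.922, -0.0]
wrist_force: [-0.0, 0.4, 0.3]
opening: 85.4
```

{"fn": "drive_tool", "kwargs": {"series": [{"xyz": [-0.25, -0.94, 0], "yaw": 0.05}, {"xyz": [-0.2, -0.95, 0], "yaw": 0}, {"xyz": [0, 0, 0], "yaw": 0}, {"xyz": [0, 0, 0], "yaw": 0}]}}

```text
t: 46.35
tool_pos: [479.6, -259.7, 145.4]
orientation: [0.0, 0.37, 0.929, 0.0]
wrist_force: [-0.0, -0.3, -0.4]
opening: 85.5
```

```bash
python3 -c "
from h import *
print(psi(),env.observe()['tool_pos'])"
```

```text
136.5590240029562 [ 479.56907964 -259.68165011  145.42810711]
```

Descend to TCP z ≈ 42 and grip.

{"fn": "drive_tool", "kwargs": {"series": [{"xyz": [0, 0, -0.5], "yaw": 0}, {"xyz": [0, 0, -0.9], "yaw": 0}, {"xyz": [0, 0, -0.9], "yaw": 0}, {"xyz": [0, 0, -0.8], "yaw": 0}, {"xyz": [0, 0, -0.6], "yaw": 0}, {"xyz": [0, 0, -0.43], "yaw": 0}, {"xyz": [0, 0, 0], "yaw": 0}, {"xyz": [0, 0, 0], "yaw": 0}]}}

```text
t: 47.15
tool_pos: [479.8, -259.2, 41.8]
orientation: [0.0, 0.369, 0.929, 0.0]
wrist_force: [0.6, -0.3, -0.2]
opening: 85.3
```

{"fn": "drive_tool", "kwargs": {"series": [{"xyz": [0, 0, 0], "yaw": 0}, {"xyz": [0, 0, 0], "yaw": 0}, {"xyz": [0, 0, 0], "yaw": 0}, {"xyz": [0, 0, 0], "yaw": 0}, {"xyz": [0, 0, 0], "yaw": 0}, {"xyz": [0, 0, 0], "yaw": 0}, {"xyz": [0, 0, 0], "yaw": 0}], "claw": 1}}

```text
t: 47.85
tool_pos: [479.7, -259.9, 42.4]
orientation: [0.0, 0.37, 0.929, -0.0]
wrist_force: [-4.0, -0.5, 11.9]
opening: 42.5
```

{"fn": "drive_tool", "kwargs": {"series": [{"xyz": [0, 0, 0.3], "yaw": 0}, {"xyz": [0, 0, 0.7], "yaw": 0}, {"xyz": [0, 0, 0.8], "yaw": 0}, {"xyz": [0, 0, 0.8], "yaw": 0}, {"xyz": [0, 0, 0.6], "yaw": 0}, {"xyz": [0, 0, 0.2], "yaw": 0}, {"xyz": [0, 0, 0], "yaw": 0}]}}

```text
t: 48.55
tool_pos: [479.7, -259.6, 126.9]
orientation: [0.0, 0.37, 0.929, -0.0]
wrist_force: [0.8, 0.1, -6.5]
opening: 42.4
```

{"fn": "drive_tool", "kwargs": {"series": [{"xyz": [0.24, 0.47, 0], "yaw": 0}, {"xyz": [0.5, 0.98, 0], "yaw": 0}, {"xyz": [0.5, 0.98, 0], "yaw": 0}, {"xyz": [0.5, 0.98, 0], "yaw": 0}, {"xyz": [0.5, 0.98, 0], "yaw": 0}, {"xyz": [0.5, 0.98, 0], "yaw": 0}, {"xyz": [0.5, 0.98, 0], "yaw": 0}, {"xyz": [0.5, 0.98, 0], "yaw": 0}]}}

```text
t: 49.35
tool_pos: [573.0, -74.4, 125.4]
orientation: [-0.001, 0.369, 0.929, -0.0]
wrist_force: [-0.1, -0.6, -6.8]
opening: 42.1
```

{"fn": "drive_tool", "kwargs": {"series": [{"xyz": [0.27, 0.57, 0], "yaw": 0}, {"xyz": [0, 0, 0], "yaw": 0}, {"xyz": [0, 0, -0.5], "yaw": 0}, {"xyz": [0, 0, -0.8], "yaw": 0}, {"xyz": [0, 0, -0.8], "yaw": 0}, {"xyz": [0, 0, -0.5], "yaw": 0}, {"xyz": [0, 0, -0.3], "yaw": 0}, {"xyz": [0, 0, 0], "yaw": 0}]}}

```text
t: 50.15
tool_pos: [579.1, -62.3, 53.0]
orientation: [-0.001, 0.37, 0.929, -0.0]
wrist_force: [-0.6, 0.8, -5.8]
opening: 42.5
```

{"fn": "drive_tool", "kwargs": {"series": [{"xyz": [0, 0, 0], "yaw": 0}, {"xyz": [0, 0, 0], "yaw": 0}]}}

```text
t: 50.35
tool_pos: [580.4, -62.1, 54.9]
orientation: [0.001, 0.37, 0.929, 0.0]
wrist_force: [0.5, 0.2, -6.4]
opening: 42.5
```

{"fn": "drive_tool", "kwargs": {"series": [{"xyz": [0, 0.03, -0.2], "yaw": 0}, {"xyz": [0, 0, -0.16], "yaw": 0}, {"xyz": [0, 0, 0], "yaw": 0}, {"xyz": [0, 0, -0.04], "yaw": 0}, {"xyz": [0, 0, 0], "yaw": 0}]}}

```text
t: 50.85
tool_pos: [580.3, -61.2, 45.4]
orientation: [0.001, 0.369, 0.929, 0.0]
wrist_force: [-7.8, 1.8, 19.4]
opening: 42.2
```

{"fn": "drive_tool", "kwargs": {"series": [{"xyz": [0, 0, 0], "yaw": 0}, {"xyz": [0, 0, 0], "yaw": 0}, {"xyz": [0, 0, 0], "yaw": 0}, {"xyz": [0, 0, 0], "yaw": 0}, {"xyz": [0, 0, 0], "yaw": 0}, {"xyz": [0, 0, 0], "yaw": 0}], "claw": -1}}

```text
t: 51.45
tool_pos: [579.9, -61.3, 44.0]
orientation: [-0.0, 0.37, 0.929, 0.0]
wrist_force: [0.1, 0.1, -0.2]
opening: 85.4
```

{"fn": "drive_tool", "kwargs": {"series": [{"xyz": [0, 0, 0.5], "yaw": 0}, {"xyz": [0, 0, 0.9], "yaw": 0}, {"xyz": [0, 0, 0.9], "yaw": 0}, {"xyz": [0, 0, 0.9], "yaw": 0}, {"xyz": [-0.28, -0.47, 0.4], "yaw": -0.04}, {"xyz": [-0.56, -0.94, 0], "yaw": -0.07}, {"xyz": [-0.56, -0.94, 0], "yaw": -0.07}, {"xyz": [-0.56, -0.94, 0], "yaw": -0.07}]}}

```text
t: 52.25
tool_pos: [529.7, -144.7, 134.3]
orientation: [0.0, 0.46, 0.888, -0.0]
wrist_force: [1.4, -1.3, -1.1]
opening: 85.4
```

{"fn": "drive_tool", "kwargs": {"series": [{"xyz": [-0.56, -0.94, 0], "yaw": -0.07}, {"xyz": [-0.56, -0.94, 0], "yaw": -0.07}, {"xyz": [-0.56, -0.94, 0], "yaw": -0.07}, {"xyz": [-0.56, -0.94, 0], "yaw": -0.07}, {"xyz": [-0.56, -0.94, 0], "yaw": -0.07}, {"xyz": [-0.56, -0.94, 0], "yaw": -0.07}, {"xyz": [-0.56, -0.94, 0], "yaw": -0.07}, {"xyz": [-0.56, -0.94, 0], "yaw": -0.07}]}}

```text
t: 53.05
tool_pos: [417.4, -332.7, 134.3]
orientation: [-0.0, 0.643, 0.766, -0.0]
wrist_force: [-0.3, 0.7, 0.2]
opening: 85.2
```

{"fn": "drive_tool", "kwargs": {"series": [{"xyz": [-0.34, -0.58, 0], "yaw": -0.03}, {"xyz": [0, 0, 0], "yaw": 0}, {"xyz": [0, 0, 0], "yaw": 0}]}}

```text
t: 53.35
tool_pos: [409.9, -346.0, 134.1]
orientation: [-0.0, 0.651, 0.759, 0.0]
wrist_force: [0.1, 0.4, -0.1]
opening: 85.7
```

Down to z ≈ 44 and grip.

{"fn": "drive_tool", "kwargs": {"series": [{"xyz": [0, 0.02, -0.5], "yaw": 0}, {"xyz": [0, 0, -0.8], "yaw": 0}, {"xyz": [0, 0, -0.8], "yaw": 0}, {"xyz": [0, 0, -0.8], "yaw": 0}, {"xyz": [0, 0, -0.5], "yaw": 0}, {"xyz": [0, 0, -0.2], "yaw": 0}, {"xyz": [0, 0, 0], "yaw": 0}, {"xyz": [0, 0, 0], "yaw": 0}]}}

```text
t: 54.15
tool_pos: [410.7, -345.6, 44.6]
orientation: [0.0, 0.651, 0.759, 0.0]
wrist_force: [1.0, -0.4, 0.7]
opening: 85.5
```

{"fn": "drive_tool", "kwargs": {"series": [{"xyz": [0, 0, 0], "yaw": 0}, {"xyz": [0, 0, 0], "yaw": 0}, {"xyz": [0, 0, 0], "yaw": 0}, {"xyz": [0, 0, 0], "yaw": 0}, {"xyz": [0, 0, 0], "yaw": 0}, {"xyz": [0, 0, 0], "yaw": 0}, {"xyz": [0, 0, 0], "yaw": 0}], "claw": 1}}

```text
t: 54.85
tool_pos: [410.3, -345.8, 44.9]
orientation: [0.0, 0.651, 0.759, -0.0]
wrist_force: [-5.2, 1.1, 12.4]
opening: 46.1
```

{"fn": "drive_tool", "kwargs": {"series": [{"xyz": [0, 0, 0.3], "yaw": 0}, {"xyz": [0, 0, 0.7], "yaw": 0}, {"xyz": [0, 0, 0.8], "yaw": 0}, {"xyz": [0, 0, 0.8], "yaw": 0}, {"xyz": [0, 0, 0.6], "yaw": 0}, {"xyz": [0, 0, 0.2], "yaw": 0}, {"xyz": [0, 0, 0], "yaw": 0}]}}

```text
t: 55.55
tool_pos: [410.4, -345.6, 129.3]
orientation: [0.0, 0.651, 0.759, 0.0]
wrist_force: [0.0, 0.6, -8.3]
opening: 45.8
```

{"fn": "drive_tool", "kwargs": {"series": [{"xyz": [0.15, 0.5, 0], "yaw": 0}, {"xyz": [0.3, 0.98, 0], "yaw": 0}, {"xyz": [0.3, 0.98, 0], "yaw": 0}, {"xyz": [0.3, 0.98, 0], "yaw": 0}, {"xyz": [0.3, 0.98, 0], "yaw": 0}, {"xyz": [0.3, 0.98, 0], "yaw": 0}, {"xyz": [0.3, 0.98, 0], "yaw": 0}, {"xyz": [0.3, 0.98, 0], "yaw": 0}]}}

```text
t: 56.35
tool_pos: [466.1, -159.7, 128.0]
orientation: [-0.001, 0.651, 0.759, -0.0]
wrist_force: [0.3, 0.4, -8.0]
opening: 46.2
```

{"fn": "drive_tool", "kwargs": {"series": [{"xyz": [0.3, 0.98, 0], "yaw": 0}, {"xyz": [0.3, 0.98, 0], "yaw": 0}, {"xyz": [0.3, 0.98, 0], "yaw": 0}, {"xyz": [0.3, 0.98, 0], "yaw": 0}, {"xyz": [0.3, 0.98, 0], "yaw": 0}, {"xyz": [0.3, 0.98, 0], "yaw": 0}, {"xyz": [0.06, 0.26, 0], "yaw": 0}, {"xyz": [0, 0, 0], "yaw": 0}]}}

```text
t: 57.15
tool_pos: [512.5, -6.9, 128.1]
orientation: [-0.001, 0.65, 0.76, -0.0]
wrist_force: [0.9, -0.2, -8.1]
opening: 46.2
```

{"fn": "drive_tool", "kwargs": {"series": [{"xyz": [0, 0, -0.5], "yaw": 0}, {"xyz": [0, 0, -0.8], "yaw": 0}, {"xyz": [0, 0, -0.8], "yaw": 0}, {"xyz": [0, 0, -0.5], "yaw": 0}, {"xyz": [0, 0, -0.3], "yaw": 0}, {"xyz": [0, 0, 0], "yaw": 0}, {"xyz": [0, 0, 0], "yaw": 0}]}}

```text
t: 57.85
tool_pos: [513.4, -8.2, 57.1]
orientation: [0.0, 0.651, 0.759, 0.0]
wrist_force: [0.6, -0.2, -9.3]
opening: 46.1
```

{"fn": "drive_tool", "kwargs": {"series": [{"xyz": [0, 0, -0.2], "yaw": 0}, {"xyz": [0, 0, -0.14], "yaw": 0}, {"xyz": [0, 0, 0], "yaw": 0}, {"xyz": [0, 0, -0.03], "yaw": 0}, {"xyz": [0, 0, 0], "yaw": 0}]}}

```text
t: 58.35
tool_pos: [513.2, -8.0, 47.9]
orientation: [0.0, 0.651, 0.759, 0.0]
wrist_force: [-4.8, 1.0, 4.8]
opening: 46.1
```

{"fn": "drive_tool", "kwargs": {"series": [{"xyz": [0, 0, 0], "yaw": 0}, {"xyz": [0, 0, 0], "yaw": 0}, {"xyz": [0, 0, 0], "yaw": 0}, {"xyz": [0, 0, 0], "yaw": 0}, {"xyz": [0, 0, 0], "yaw": 0}, {"xyz": [0, 0, 0], "yaw": 0}], "claw": -1}}

```text
t: 58.95
tool_pos: [513.1, -8.0, 47.3]
orientation: [0.0, 0.651, 0.759, 0.0]
wrist_force: [-0.8, -0.3, 0.5]
opening: 85.5
```

{"fn": "drive_tool", "kwargs": {"series": [{"xyz": [0, 0, 0.5], "yaw": 0}, {"xyz": [0, 0, 1], "yaw": 0}, {"xyz": [0, 0, 1], "yaw": 0}, {"xyz": [0, 0, 1], "yaw": 0}, {"xyz": [0.3, 0, 1], "yaw": 0}, {"xyz": [0.4, 0, 1], "yaw": 0}, {"xyz": [0.4, 0, 1], "yaw": 0}, {"xyz": [0.4, 0.2, 1], "yaw": 0}]}}

```text
t: 59.75
tool_pos: [550.7, -3.3, 237.0]
orientation: [0.0, 0.651, 0.759, 0.0]
wrist_force: [0.7, -0.3, 0.5]
opening: 85.3
```

{"fn": "drive_tool", "kwargs": {"series": [{"xyz": [0, 0, 0.9], "yaw": 0}, {"xyz": [0, 0, 0], "yaw": 0}, {"xyz": [0, 0, 0], "yaw": 0}, {"xyz": [0, 0, 0], "yaw": 0}]}}

```text
t: 60.15
tool_pos: [550.1, -3.1, 256.9]
orientation: [-0.0, 0.651, 0.759, -0.0]
wrist_force: [-0.6, 0.1, -0.4]
opening: 85.7
```

Run:
```python
from h import *
s=env.observe();i=env.camera_info('wrist');p,d=env.snapshot('wrist');save('w6.png',p)
print(s['t'],s['tool_pos'],psi(),s['opening'])
np.savez('w6.npz',p=p,d=d,pose=i['pose'])
W=cloud(i,d);z=W[...,2]
for n,c,r,z0,z1 in [('flat',(513.2,-8),32,54,64),('veetop',(580,-61),32,66,80),('spotnose',(563.4,58),20,82,92),('spotfoot',(563.4,58),28,12,19)]:
    x=W[(np.hypot(W[...,0]-c[0],W[...,1]-c[1])<r)&(z>z0)&(z<z1)]
    q=cv2.minEnclosingCircle(x[:,:2].astype(np.float32));print(n,len(x),np.round(q[0],1),round(q[1],1),'z',np.median(x[:,2]).round(1))
p,d=env.snapshot('top');save('top1.png',p);i=env.camera_info('top');W=cloud(i,d);r=np.hypot(W[...,0]-438,W[...,1]-330);z=W[...,2]
x=W[(r<60)&(z>72)&(z<82)];print('block top cam',len(x),cv2.minEnclosingCircle(x[:,:2].astype(np.float32)),np.median(x[:,2]))
```

```text
60.15 [550.1024325   -3.05553808 256.88431582] 98.81884339556468 85.73129101460974
flat 1180 [513.8  -7.8] 23.9 z 58.1
veetop 634 [580.8 -59.8] 23.6 z 71.5
spotnose 177 [563.3  58.4] 8.2 z 85.6
spotfoot 390 [563.5  58.1] 23.7 z 17.4
block top cam 412 ((437.8267822265625, 330.66796875), 30.47316551208496) 77.09480412878258
```

View pics/w6.png

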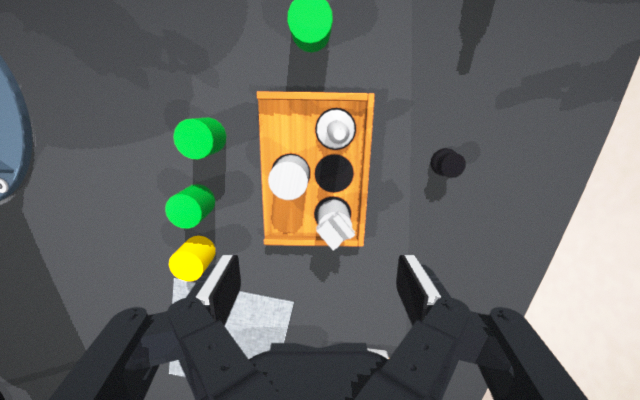

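View pics/top1.png

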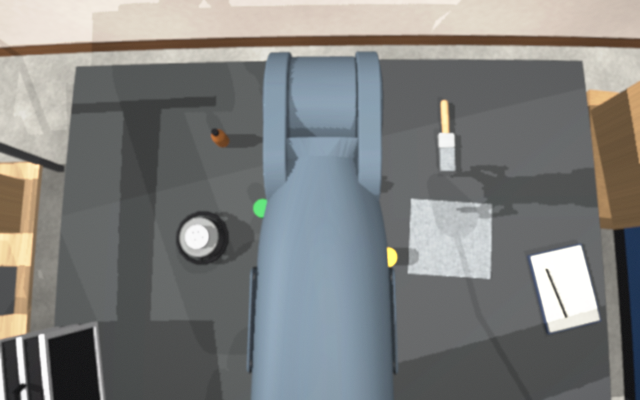

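All three anvils stand in the rack within about 1.5 mm of where they started: pointed (336,130), flat (289,177), grooved (334,222). The block sits centred on the table at (197,237) in the top view, and the bystanders and look-alikes are unmoved.

```bash
python3 -c "
from plant import env
print(env.finish_job(), env.observe()['t'])"
```

```text
the job is handed in; nothing more can be done
the job is handed in; nothing more can be done
```

The job is done and handed in, at about 60 s of the 134 s allowed. I moved the three anvils to the mat and laid the block on the elevating table. Then I put each anvil back on its own seat.

The last checks all agreed:

| Thing | Check before handing in |
|---|---|
| Flat anvil | about 0.6 mm from its start position, upright |
| Grooved anvil | about 1.6 mm from its start position, upright |
| Pointed anvil | about 0.6 mm from its start position, upright |
| Block | within about 1 mm of the table's centre, level when checked from close up after release |

- **Gripper:** it was open and about 170 mm above the anvils, touching nothing.
- **Bystanders and look-alikes:** by eye, the oil bottle, brush, magnifier and the green and yellow look-alikes had not moved. I did not measure them.
- **Mended on the way:** the open fingertips sat higher than I had assumed, so I gripped the block about 10 mm lower than first planned.

No check failed or disagreed. The hand-in itself reports no verdict.

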